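# Book in reagent jars: labels to the arrows, read each code, save

### The job

Book in the reagent jars: stand every jar upright in a bay of its own on the mat, near the bay's middle, with its label facing squarely the way the bay's arrow points. When all stand so, take the stick reader and read the labels one after another from the tallest jar to the shortest: hold the reader's nose squarely in front of the label, 4 to 10 cm away, pointing at the label's middle, and keep it still there for at least four seconds. Then lay the reader back in its rest, press the terminal's button down to save, and leave the other things on the bench where they are, with every jar still in place.

Things in the scene. Friction and masses are not known exactly. Their poses are not given: they have to be found in the camera images.
- jar_tall_center (a point): Centre (half-way up) of the tallest jar: upright, round, amber glass with black cap, 112 mm high, 60 mm in diameter, about 0.3 kg with a heavy base; the black cap is the top 32 mm, also 60 mm across, and may be gripped from any side. z is up the jar; x points from the jar's axis to its label. A white stripe on the cap's top runs from the middle towards the label side. May be absent (None).
- jar_tall_label (a point): Middle of the code label's face on the tallest jar: a flat white pad 44 mm wide, 34 mm high with black bars, standing 33 mm out from the jar's axis in the jar's x direction and 43 mm above the jar's foot. The label faces along the jar's x. Axes as the jar's.
- jar_mid_center (a point): Centre (half-way up) of the middle jar: upright, round, amber glass with black cap, 94 mm high, 60 mm in diameter, about 0.3 kg with a heavy base; the black cap is the top 32 mm, also 60 mm across, and may be gripped from any side. z is up the jar; x points from the jar's axis to its label. A white stripe on the cap's top runs from the middle towards the label side. May be absent (None).
- jar_mid_label (a point): Middle of the code label's face on the middle jar: a flat white pad 44 mm wide, 34 mm high with black bars, standing 33 mm out from the jar's axis in the jar's x direction and 34 mm above the jar's foot. The label faces along the jar's x. Axes as the jar's.
- jar_short_center (a point): Centre (half-way up) of the shortest jar: upright, round, amber glass with black cap, 76 mm high, 60 mm in diameter, about 0.3 kg with a heavy base; the black cap is the top 32 mm, also 60 mm across, and may be gripped from any side. z is up the jar; x points from the jar's axis to its label. A white stripe on the cap's top runs from the middle towards the label side. May be absent (None).
- jar_short_label (a point): Middle of the code label's face on the shortest jar: a flat white pad 44 mm wide, 34 mm high with black bars, standing 33 mm out from the jar's axis in the jar's x direction and 25 mm above the jar's foot. The label faces along the jar's x. Axes as the jar's.
- mat: Middle of the row of bays on the booking-in mat, a printed dark sheet 320 x 150 mm lying flat on the bench (about 2 mm high, no obstacle; jars on it stand at bench height, z = 0). Its x runs along the row of three bays; the white arrows printed at the bays all point along its -y.
- bay0 (a point): Centre, at bench height, of bay 0 (white printed circle 80 mm across), at -95 mm along the mat's x. Axes as the mat's.
- bay1 (a point): Centre, at bench height, of bay 1 (white printed circle 80 mm across), at 0 mm along the mat's x. Axes as the mat's.
- bay2 (a point): Centre, at bench height, of bay 2 (white printed circle 80 mm across), at 95 mm along the mat's x. Axes as the mat's.
- reader_center (a point): Centre of the stick code reader: a straight white bar 170 mm long (its x, towards the nose), 28 mm square, about 0.14 kg, balanced at its centre. At the start it lies level in its rest and is gripped across its sides from above.
- reader_nose (a point): Middle of the reader's nose (dark window), 85 mm from its centre along x; the reader looks straight out along x. Axes as the reader's.
- rest_seat (a point): Where the reader's centre lies when it is in its rest, 58 mm above the bench. x runs along the rest (the reader lies along it, either way round). The rest is fixed: a 130 x 70 mm base 10 mm high and two posts at 48 mm either side of the middle along x, each 14 mm thick, with a level seat 44 mm above the bench between flared cheeks that reach 65 mm above the bench and are about 37 mm apart at the seat. Between the posts nothing is higher than 10 mm.
- save (a joint): Travel of the push button on the data terminal: 0 out, 0.006 m fully pressed; a spring, 5 N when fully down. It counts as pressed beyond about two thirds of its travel.
- save_top (a point): Middle of the button's top (white, 30 mm across), facing up, on a fixed grey terminal 75 x 80 mm and 34 mm high.
- tipbox: Pipette tip box, 104 x 119 x 69 mm; not part of the job. Origin at its underside.
- tuberack: Red tube rack, 85 x 240 x 60 mm; not part of the job. Origin at its underside.
- beaker: Open glass beaker, 72 mm across, 90 mm high; not part of the job. Origin at its underside.
- dish: Flat round dish, 68 mm across, 15 mm high, near the jars and the rest; not part of the job. Origin at its underside.
- dish2: Larger flat dish, 86 mm across, 15 mm high; not part of the job. Origin at its underside.
- pipette: Pipette lying down, 260 mm long, 26 mm wide, 25 mm high; not part of the job. Origin at its underside.
- marker: Marker lying down, 150 x 10 x 10 mm; not part of the job. Origin at its underside.
- washbottle: White bottle, 68 mm across, 170 mm high; not part of the job. Origin at its underside.

How it is judged:
By the outcome, as a careful person would: the job done as asked, in the order asked, and still so for the second after the job is handed in, with the robot touching nothing.
Of jar_tall, jar_mid, jar_short only 2 to 3 are there at a start; the rules pass over those that are not, and their reading is None.
At some moment in a run one of jar_tall, jar_mid, jar_short may be knocked a few centimetres aside while the robot is not near it.
Once in a run the grip may slacken for a moment while it holds something.
It also fails if it takes over 210 s, if anything falls off the work surface, if the arm or the gripper's body presses on something with over 40 N, if the wrist force passes 120 N, or if a joint passes its speed limit or range.

### The arm

A 6-joint arm with a two-finger parallel gripper is mounted at the origin on the work surface. World frame = base frame: x ahead of the robot, y to its left, z up, the work surface at z = 0. Lengths are in mm, angles in rad, forces in N, time in s.
With the tool pointing down it reaches from about 300 to 775 mm from the base axis. Payload 14.6 kg.
Tool frame: the origin (TCP) lies at the centre of the arm's flange, where the gripper is bolted on; the fingertips stand 173 mm ahead of it and the grasp point (between the pads) lies 155 mm ahead of it; z points along the fingers, y is the direction in which the jaws open and shut (so a half turn about z gives the same grasp; the last joint's range is limited). The gripper opens to 85 mm and grips with 20 to 120 N. Pads are 22 mm wide; open, the fingers measure 114 mm over their backs; the gripper's body (76 mm by 85 mm) begins 54 mm behind the grasp point. The pads swing forward as they close: fully open they stand 13 mm farther back than shut.
Start: joints at [-1.41, 0.3, 1.521, -0, 1.321, -0.067], TCP at [124.203, -535.784, 404.681] pointing down, gripper open.
Joint ranges: [-3.03, 3.03], [-0.79, 2.21], [0.23, 2.52], [-1.04, 4.18], [0, 3.07], [-2.55, 2.55]. Speed limits (rad/s): [2.22, 2.22, 2.57, 3.14, 3.14, 3.14].

### API

Orientations are given as a 3x3 rotation matrix whose columns are the frame's x, y, z axes.
In Python, from cell import ctrl gives the robot as it stands.
- The arm moves only by the shell command python3 -m crank 'ROWS'. ROWS is JSON, a list that holds one entry, the list of rows, each a list of 7 numbers: the shift along the tool's x, y, z in mm, then the turn, a rotation vector about the tool's x, y, z in degrees, then the opening, from 0 (shut) to 1 (fully open). In form: [[[x, y, z, rx, ry, rz, jaw], ...]]. A call has 1 to 10 rows; each row is the pose to reach, as a shift and turn from the pose commanded when the call began, along the tool's axes at that moment; what a row does not reach only later rows make up. A row lasts 1/12 s, in which the tool goes at most 41.7 mm and 7.16 degrees, less where a joint would pass 70% of its speed; a pose out of reach is approached as far as the arm can. A call with a gripper value outside its range is refused whole. The fingers move at their own pace and stop on an object; the grip force is fixed at half the most. Time passes only in rows, so rows that repeat a pose let the fingers close. It gives the time, the measured TCP pose, the force and the opening at its end, in the units of the state.
- ctrl.get_state(): the state, without advancing time (a new reading comes with each control period).
- ctrl.camera(name): name is "side" or "top" or "wrist"; returns the picture (420x560x3 uint8, red, green, blue); there is no depth.
- ctrl.camera_params(name): a dict with "intrinsics" (3x3 intrinsics, pixels), "pose" (4x4, takes a point from camera to world coordinates). Camera axes: x right, y down, z forward; pixel columns grow to the right and rows downward; lengths in mm; the calibration is good to about 2 mm. A picture is of the moment at which its call begins: read the wrist's pose just before it. camera_params takes no time and is no camera call; for the wrist camera it gives the pose at the moment of the call.
- ctrl.close_job(): hands the job in, once; it reports no verdict.
The state is a dict: "clock": time; "joint_positions": joint angles; "joint_vel": joint speeds; "joint_torque": joint torques, N m; "eef_pos": TCP position; "tool_rot": TCP orientation; "ft_force": force on the tool from outside, world axes, zero at the start; "ft_torque": the same for the moment, N m; "grip_width": finger opening in mm.
Only numpy, scipy, OpenCV 4.12 (cv2) and the standard library are available. Lean on these libraries where they do the work, as an engineer would, in place of code of your own. Each camera call takes 0.05 s, during which the arm holds its last target.

## Working session

There is one attempt and no reset: what is moved stays moved. The work goes in short steps, Python scripts to look and compute and a shell command to move; the robot and the scene stay as the last step left them, time stands still between calls to the robot, and variables do not carry over. Pictures are saved under pics/ and viewed, and the job is handed in when it is done.

```bash
ls -la; mkdir -p pics
cat > h.py <<'E'
import numpy as np, cv2, json
from cell import ctrl
def snap(name,fn):
    p=ctrl.camera_params(name); im=ctrl.camera(name)
    cv2.imwrite('pics/'+fn+'.png',im[:,:,::-1]); np.savez('pics/'+fn+'.npz',K=p['intrinsics'],T=p['pose']); return im
def load(fn):
    d=np.load('pics/'+fn+'.npz'); return d['K'],d['T']
def px2w(fn,u,v,z):
    K,T=load(fn); d=T[:3,:3]@np.linalg.inv(K)@np.array([u,v,1.]); o=T[:3,3]
    return o+d*(z-o[2])/d[2]
def w2px(fn,P):
    K,T=load(fn); c=T[:3,:3].T@(np.array(P,float)-T[:3,3]); q=K@c; return q[:2]/q[2]
def st():
    s=ctrl.get_state(); 
    print('t',round(s['clock'],2),'pos',np.round(s['eef_pos'],1),'F',np.round(s['ft_force'],1),'w',round(s['grip_width'],1)); print(np.round(s['tool_rot'],3).tolist()); print('q',np.round(s['joint_positions'],3)); return s
E
python3 - <<'E'
from h import *
st()
for n in('top','side','wrist'):
    snap(n,n+'0'); K,T=load(n+'0'); print(n,np.round(K,1).tolist(),np.round(T,3).tolist())
E
```

```text
total 12
drwxr-xr-x  3 agent agent 4096 Dec  7 05:32 .
drwxr-xr-x 23 root  root  4096 Dec  7 05:32 ..
drwxr-xr-x  2 agent agent 4096 Dec  7 05:32 pics
t 0.0 pos [ 124.2 -535.8  404.1] F [ 0.5 -0.3  0.2] w 85.5
[[0.974, 0.226, -0.0], [0.226, -0.974, 0.001], [0.0, -0.001, -1.0]]
q [-1.41   0.3    1.522  0.     1.321 -0.067]
top [[477.2, 0.0, 279.3], [0.0, 477.2, 208.7], [0.0, 0.0, 1.0]] [[-0.015, -0.996, 0.084, 473.289], [-0.999, 0.017, 0.028, -54.284], [-0.029, -0.084, -0.996, 1439.356], [0.0, 0.0, 0.0, 1.0]]
side [[544.9, 0.0, 276.2], [0.0, 544.9, 214.4], [0.0, 0.0, 1.0]] [[0.913, -0.248, 0.325, 129.609], [-0.408, -0.531, 0.743, -1100.644], [-0.012, -0.811, -0.586, 908.084], [0.0, 0.0, 0.0, 1.0]]
wrist [[359.6, 0.0, 285.9], [0.0, 359.6, 210.1], [0.0, 0.0, 1.0]] [[0.226, -0.932, -0.285, 197.059], [-0.974, -0.216, -0.066, -518.519], [0.0, 0.292, -0.956, 372.92], [0.0, 0.0, 0.0, 1.0]]
```

View pics/top0.png

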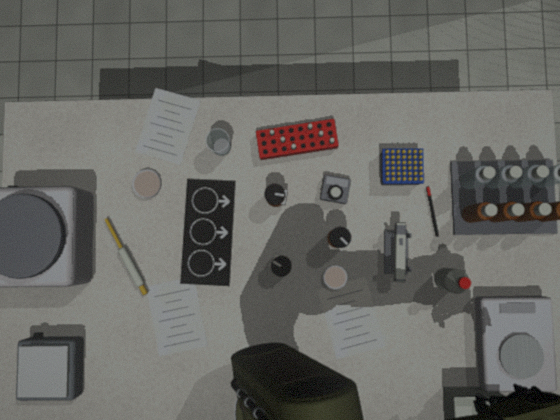

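View pics/side0.png

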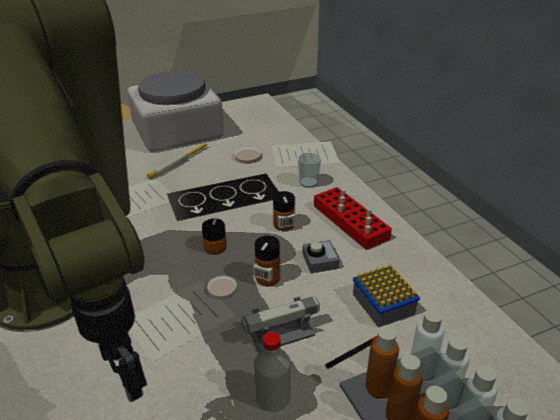

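View pics/wrist0.png

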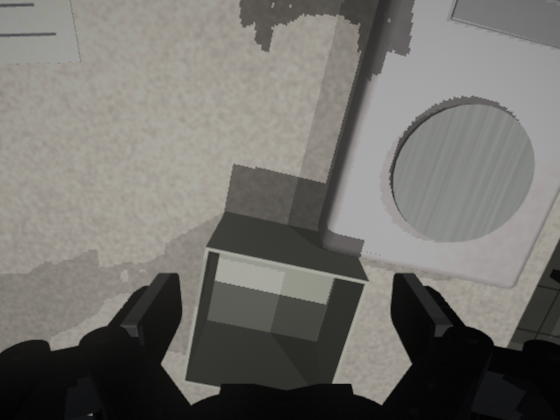

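Run:
```python
import cv2
a=cv2.imread('pics/top0.png')
cv2.imwrite('pics/top0c.png',cv2.resize(a[165:305,170:360],None,fx=4,fy=4,interpolation=cv2.INTER_CUBIC))
cv2.imwrite('pics/top0d.png',cv2.resize(a[155:305,300:480],None,fx=4,fy=4,interpolation=cv2.INTER_CUBIC))
a=cv2.imread('pics/side0.png')
cv2.imwrite('pics/side0c.png',cv2.resize(a[165:355,165:365],None,fx=3,fy=3,interpolation=cv2.INTER_CUBIC))
```

```text
(no output)
```

View pics/top0c.png

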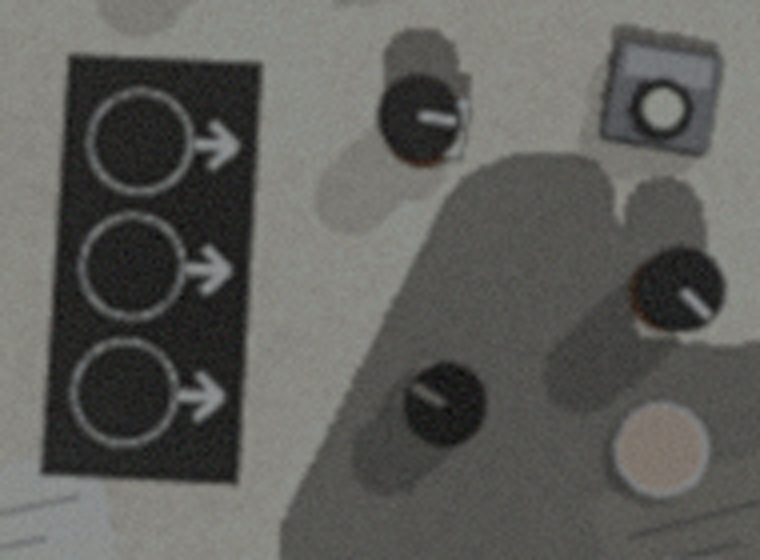

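View pics/top0d.png

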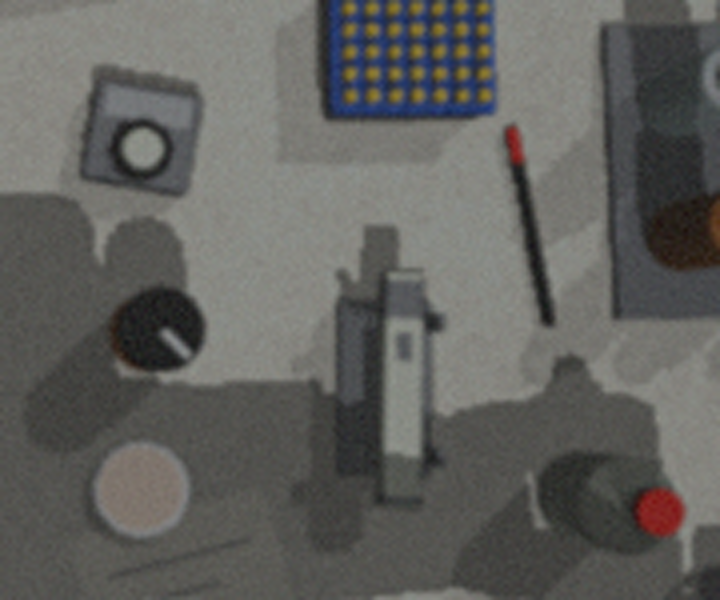

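View pics/side0c.png

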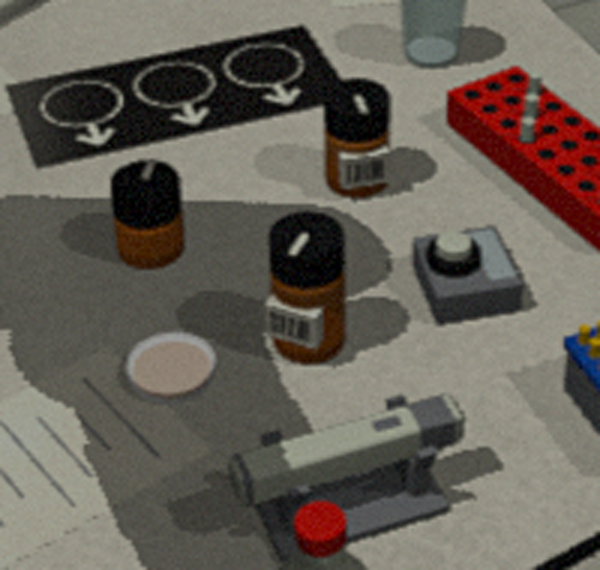

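Run:
```python
from h import *
f='top0'
def P(n,u,v,z,cx=170,cy=165): print(n,np.round(px2w(f,u/4+cx,v/4+cy,z),1))
P('tall',680,289,112);P('tallfoottip',712,318,112);P('mid',419,119,94);P('midtip',456,123,94);P('short',445,404,76);P('shorttip',414,384,76)
P('bay2',139,141,2);P('bay1',132,266,2);P('bay0',124,392,2)
for a in [(70,57),(262,65),(238,483),(43,470)]:P('corner',*a,2)
for a in [(238,146),(233,271),(223,397)]:P('arrowtip',*a,2)
P('save',143,148,42,300,155)
for a in [(387,272),(425,272),(420,503),(380,500)]:P('reader',*a,72,300,155)
P('dish',141,490,15,300,155)
```

```text
tall [ 503.6 -184.2  112. ]
tallfoottip [ 483.3 -205.7  112. ]
mid [627.2  -4.4  94. ]
midtip [623.9 -30.6  94. ]
short [425.5 -19.4  76. ]
shorttip [439.9   2.5  76. ]
bay2 [624.8 212.4   2. ]
bay1 [529.8 217.8   2. ]
bay0 [435.1 224.    2. ]
corner [690.2 265.3   2. ]
corner [681.3 118.1   2. ]
corner [366.3 138.3   2. ]
corner [377.7 285.1   2. ]
arrowtip [619.6 136.8   2. ]
arrowtip [524.8 141.2   2. ]
arrowtip [430.4 149.2   2. ]
save [ 638.1 -181.9   42. ]
reader [ 542.6 -350.2   72. ]
reader [ 542.1 -377.1   72. ]
reader [ 379.3 -367.6   72. ]
reader [ 381.7 -339.7   72. ]
dish [ 387.5 -176.7   15. ]
```

```bash
cat >> h.py <<'E'
from scipy.spatial.transform import Rotation as Ro
def down(psi):  # tool y at world angle psi deg, z down
    a=np.radians(psi); y=np.array([np.cos(a),np.sin(a),0]); z=np.array([0,0,-1.]); return np.c_[np.cross(y,z),y,z]
def go(p,R=None,psi=None):
    s=ctrl.get_state(); R0=np.array(s['tool_rot']); p0=np.array(s['eef_pos'])
    if psi is not None:R=down(psi)
    if R is None:R=R0
    d=R0.T@(np.array(p)-p0); r=Ro.from_matrix(R0.T@R).as_rotvec(degrees=True)
    q1=np.degrees(s['joint_positions'][0]);print('GO',np.round(d,1).tolist(),np.round(r,2).tolist(),'rows>=',round(max(np.linalg.norm(d)/41.7,np.linalg.norm(r)/7.16),1))
def now():
    s=st(); print('psi',round(np.degrees(np.arctan2(s['tool_rot'][1][1],s['tool_rot'][0][1])),2)); return s
E
python3 -c "
from h import *
now(); go([510,-90,470],psi=-90)"
```

```text
t 0.15 pos [ 124.2 -535.8  404.2] F [-0.9 -0.6 -0.2] w 85.2
[[0.974, 0.226, -0.0], [0.226, -0.974, 0.001], [0.0, -0.001, -1.0]]
q [-1.41   0.3    1.521  0.     1.321 -0.067]
psi -76.95
GO [476.5, -347.2, -65.4] [-0.05, 0.0, 13.05] rows>= 14.2
```

```bash
python3 -m crank '[[[300,-218,-65,0,0,8,1],[300,-218,-65,0,0,8,1],[300,-218,-65,0,0,8,1],[300,-218,-65,0,0,8,1],[300,-218,-65,0,0,8,1],[300,-218,-65,0,0,8,1],[300,-218,-65,0,0,8,1],[300,-218,-65,0,0,8,1],[300,-218,-65,0,0,8,1],[300,-218,-65,0,0,8,1]]]'; python3 -c "
from h import *
now(); go([510,-90,470],psi=-90)"
```

```text
clock: 0.98
eef_pos: [370.1, -251.5, 471.0]
tool_rot: [[0.996, 0.093, 0.002], [0.093, -0.996, -0.0], [0.002, 0.001, -1.0]]
ft_force: [-0.2, -0.5, 0.6]
grip_width: 85.2
t 0.98 pos [ 370.1 -251.5  471. ] F [-0.2 -0.5  0.6] w 85.2
[[0.996, 0.093, 0.002], [0.093, -0.996, -0.0], [0.002, 0.001, -1.0]]
q [-6.790e-01  2.000e-02  1.691e+00  1.000e-03  1.429e+00  7.980e-01]
psi -84.65
GO [154.4, -147.8, 1.2] [0.02, -0.12, 5.35] rows>= 5.1
```

```bash
python3 -m crank '[[[154,-148,0,0,0,5.35,1],[154,-148,0,0,0,5.35,1],[154,-148,0,0,0,5.35,1],[154,-148,0,0,0,5.35,1],[154,-148,0,0,0,5.35,1],[154,-148,0,0,0,5.35,1],[154,-148,0,0,0,5.35,1],[154,-148,0,0,0,5.35,1]]]'; python3 -c "
from h import *
snap('wrist','w1');now()"
```

```text
clock: 1.65
eef_pos: [507.4, -95.0, 469.3]
tool_rot: [[1.0, -0.005, -0.001], [-0.005, -1.0, -0.0], [-0.001, 0.0, -1.0]]
ft_force: [-0.7, -0.3, 0.1]
grip_width: 84.9
t 1.7 pos [507.1 -95.5 469.5] F [-0.1 -0.4  0.9] w 85.0
[[1.0, -0.006, -0.001], [-0.006, -1.0, -0.0], [-0.001, 0.0, -1.0]]
q [-0.257  0.18   1.518 -0.     1.443  1.319]
psi -90.33
```

View pics/w1.png

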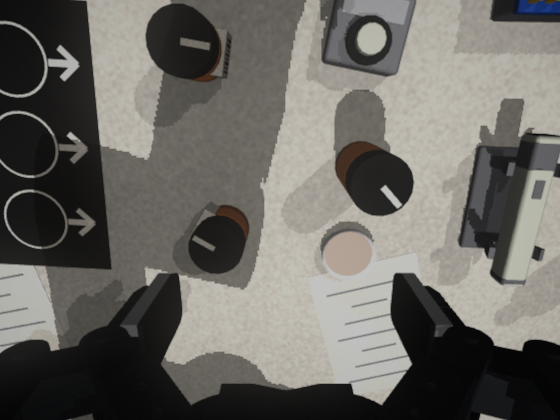

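```bash
cat >> h.py <<'E'
def ov(fn,out,items,crop=None,s=3):
    a=cv2.imread('pics/'+fn+'.png'); a=cv2.resize(a,None,fx=s,fy=s,interpolation=cv2.INTER_CUBIC)
    for (c,r,ang) in items:
        t=np.linspace(0,2*np.pi,60); pts=np.array([w2px(fn,[c[0]+r*np.cos(x),c[1]+r*np.sin(x),c[2]]) for x in t])
        cv2.polylines(a,[np.int32((pts+.5)*s)],True,(0,255,0),1)
        if ang is not None:
            e=np.radians(ang); p=[w2px(fn,c),w2px(fn,[c[0]+r*np.cos(e),c[1]+r*np.sin(e),c[2]])]
            cv2.polylines(a,[np.int32((np.array(p)+.5)*s)],False,(0,0,255),1)
    if crop: x0,y0,x1,y1=[int(v*s) for v in crop]; a=a[y0:y1,x0:x1]
    cv2.imwrite('pics/'+out+'.png',a)
E
python3 - <<'E'
from h import *
f='w1'
for n,u,v,z in [('tall',380,183,112),('tip',399,206,112),('mid',183,42,94),('mtip',209,45,94),('short',217,243,76),('stip',195,239,76),('bay2',20,60,2),('bay1',27,144,2),('bay0',36,219,2),('save',372,38,42)]:
    print(n,np.round(px2w(f,u,v,z),1))
ov(f,'w1o',[((503.6,-184.2,112),30,-133.4),((627.2,-4.4,94),30,-97.2),((425.5,-19.4,76),30,56.7),((435.1,224,2),40,-93.5),((529.8,217.8,2),40,-93.5),((624.8,212.4,2),40,-93.5)],(0,0,420,280),1.9)
E
```

```text
tall [ 508.2 -182.2  112. ]
tip [ 485.9 -201.8  112. ]
mid [631.1  -5.7  94. ]
mtip [628.6 -28.2  94. ]
short [434.5 -20.1  76. ]
stip [439.3   3.3  76. ]
bay2 [626.5 202.9   2. ]
bay1 [533.2 215.1   2. ]
bay0 [438.5 224.1   2. ]
save [ 641.3 -182.3   42. ]
```

View pics/w1o.png

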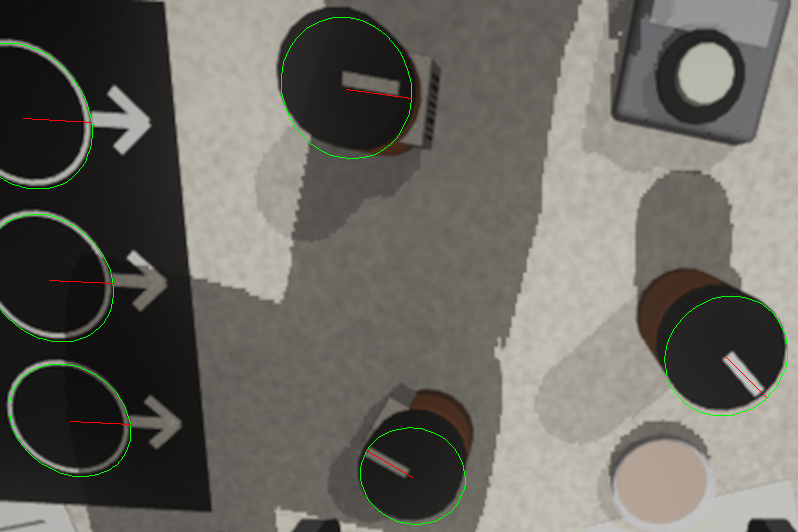

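Run:
```python
from h import *
ov('side0','s0o',[((505.6,-184,112),30,-133.4),((505.6,-184,0),30,None),((629,-5,94),30,-97.2),((629,-5,0),30,None),((429,-20,76),30,56.7),((429,-20,0),30,None)],(165,165,365,355),3)
```

```text
(no output)
```

View pics/s0o.png

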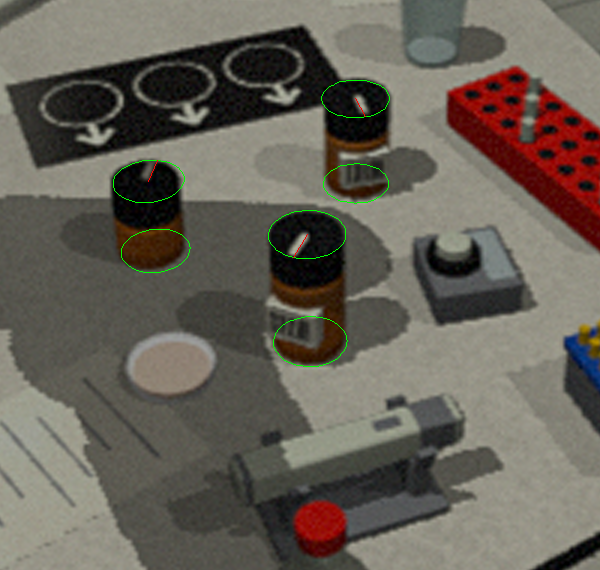

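```bash
python3 -c "
from h import *
now(); go([629,-5,350],psi=-96)"
```

```text
t 1.7 pos [507.1 -95.5 469.5] F [-0.1 -0.4  0.9] w 85.0
[[1.0, -0.006, -0.001], [-0.006, -1.0, -0.0], [-0.001, 0.0, -1.0]]
q [-0.257  0.18   1.518 -0.     1.443  1.319]
psi -90.33
GO [121.4, -91.2, 119.4] [0.01, 0.03, 5.67] rows>= 4.6
```

```bash
python3 -m crank '[[[121,-91,119,0,0,5.7,1],[121,-91,119,0,0,5.7,1],[121,-91,119,0,0,5.7,1],[121,-91,119,0,0,5.7,1],[121,-91,119,0,0,5.7,1],[121,-91,119,0,0,5.7,1],[121,-91,119,0,0,5.7,1],[121,-91,119,0,0,5.7,1],[121,-91,119,0,0,5.7,1]]]'; python3 -c "
from h import *
snap('wrist','w2');now()
ov('w2','w2o',[((629,-5,94),30,-96)],(100,50,480,350),2)"
```

```text
clock: 2.45
eef_pos: [628.5, -5.7, 352.3]
tool_rot: [[0.994, -0.106, 0.002], [-0.106, -0.994, -0.0], [0.002, 0.0, -1.0]]
ft_force: [-0.6, -0.5, -0.4]
grip_width: 85.5
t 2.5 pos [628.5  -5.5 352.3] F [ 0.6  0.3 -0.3] w 85.5
[[0.994, -0.106, 0.002], [-0.106, -0.994, -0.0], [0.002, -0.0, -1.0]]
q [-0.067  0.517  1.341 -0.     1.281  1.61 ]
psi -96.08
```

View pics/w2o.png

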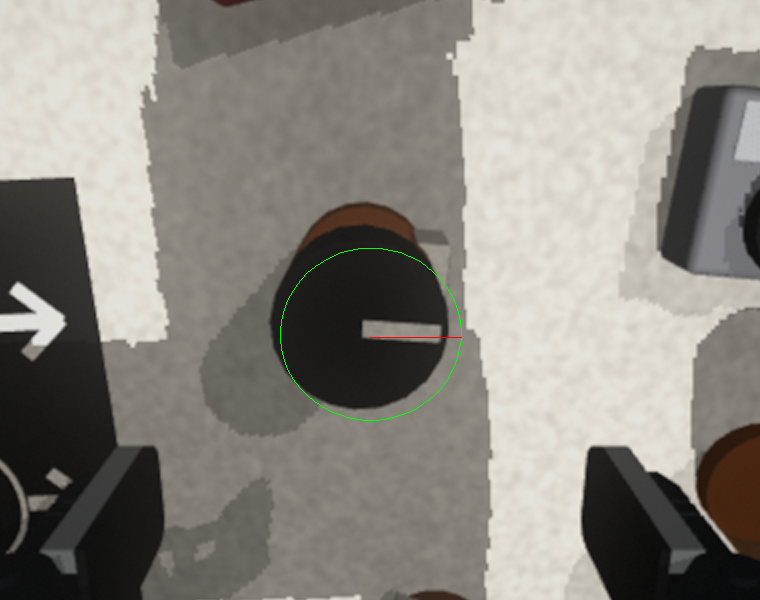

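```bash
cat >> h.py <<'E'
def jar(fn,c,tip,z,start=None):
    C=px2w(fn,*c,z); T=px2w(fn,*tip,z); S=C if start is None else px2w(fn,*start,z)
    print('C',np.round(C,1),'ang',round(np.degrees(np.arctan2(*(T-S)[1::-1])),1),'tip-c',round(np.degrees(np.arctan2(*(T-C)[1::-1])),1))
E
python3 - <<'E'
from h import *
jar('w2',(280,212.5),(320.5,216.5),94,(281,214.5))
print(w2px('w2',[628.5,-5.5,94]))
E
```

```text
C [633.3  -2.2  94. ] ang -99.2 tip-c -102.0
[285.76328653 218.81338148]
```

```bash
python3 -c "
from h import *
now(); go([631.5,-3,234],psi=-98.7)"
```

```text
t 2.5 pos [628.5  -5.5 352.3] F [ 0.6  0.3 -0.3] w 85.5
[[0.994, -0.106, 0.002], [-0.106, -0.994, -0.0], [0.002, -0.0, -1.0]]
q [-0.067  0.517  1.341 -0.     1.281  1.61 ]
psi -96.08
GO [2.4, -2.8, 118.3] [-0.0, -0.12, 2.62] rows>= 2.8
```

```bash
python3 -m crank '[[[2.4,-2.8,40,0,0,2.6,1],[2.4,-2.8,70,0,0,2.6,1],[2.4,-2.8,95,0,0,2.6,1],[2.4,-2.8,110,0,0,2.6,1],[2.4,-2.8,118,0,0,2.6,1],[2.4,-2.8,118,0,0,2.6,1],[2.4,-2.8,118,0,0,2.6,1]]]'; python3 -m crank '[[[0,0,0,0,0,0,0.5],[0,0,0,0,0,0,0.5],[0,0,0,0,0,0,0.5],[0,0,0,0,0,0,0.5],[0,0,0,0,0,0,0.5],[0,0,0,0,0,0,0.5],[0,0,0,0,0,0,0.3],[0,0,0,0,0,0,0]]]'; python3 -c "
from h import *
snap('wrist','w3');now()"
```

```text
clock: 3.08
eef_pos: [631.9, -2.2, 234.0]
tool_rot: [[0.989, -0.15, 0.001], [-0.15, -0.989, -0.0], [0.001, -0.0, -1.0]]
ft_force: [0.5, 0.2, -0.4]
grip_width: 85.6
clock: 3.75
eef_pos: [632.0, -1.7, 234.5]
tool_rot: [[0.989, -0.149, 0.002], [-0.149, -0.989, -0.0], [0.002, -0.0, -1.0]]
ft_force: [-2.1, 0.9, 7.1]
grip_width: 58.6
t 3.8 pos [632.   -1.8 234.5] F [-2.3  0.3  7. ] w 58.8
[[0.989, -0.149, 0.002], [-0.149, -0.989, -0.0], [0.002, -0.0, -1.0]]
q [-0.061  0.655  1.419 -0.     1.065  1.66 ]
psi -98.59
```

View pics/w3.png

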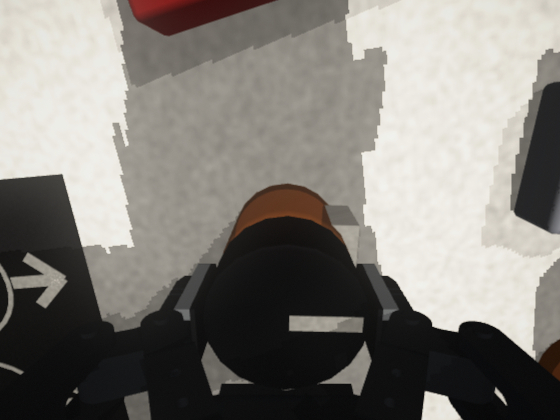

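Run:
```python
from h import *
jar('w3',(287,318),(363,325),94,(289,322.5))
s=now(); print(w2px('w3',[632,-1.8,94])); go([632,-1.8,300])
```

```text
C [634.3  -2.2  94. ] ang -100.9 tip-c -104.7
t 3.8 pos [632.   -1.8 234.5] F [-2.3  0.3  7. ] w 58.8
[[0.989, -0.149, 0.002], [-0.149, -0.989, -0.0], [0.002, -0.0, -1.0]]
q [-0.061  0.655  1.419 -0.     1.065  1.66 ]
psi -98.59
[286.94097928 323.74916742]
GO [0.1, 0.0, -65.5] [0.0, 0.0, 0.0] rows>= 1.6
```

```bash
python3 -m crank '[[[0,0,-30,0,0,0,0],[0,0,-70,0,0,0,0],[0,0,-100,0,0,0,0],[0,0,-100,0,0,0,0]]]'; python3 -c "
from h import *
now(); go([628,211,300],psi=-91.5)"
```

```text
clock: 4.13
eef_pos: [632.2, -1.8, 340.2]
tool_rot: [[0.989, -0.149, 0.01], [-0.149, -0.989, -0.001], [0.01, -0.001, -1.0]]
ft_force: [1.0, -0.3, -3.2]
grip_width: 58.1
t 4.13 pos [632.2  -1.8 340.2] F [ 1.  -0.3 -3.2] w 58.1
[[0.989, -0.149, 0.01], [-0.149, -0.989, -0.001], [0.01, -0.001, -1.0]]
q [-0.061  0.535  1.343  0.     1.253  1.66 ]
psi -98.59
GO [-36.4, -209.7, 40.0] [-0.02, -0.6, -7.09] rows>= 5.2
```

```bash
python3 -m crank '[[[-36,-210,20,0,0,-7.1,0],[-36,-210,20,0,0,-7.1,0],[-36,-210,20,0,0,-7.1,0],[-36,-210,20,0,0,-7.1,0],[-36,-210,20,0,0,-7.1,0],[-36,-210,20,0,0,-7.1,0],[-36,-210,20,0,0,-7.1,0],[-36,-210,20,0,0,-7.1,0]]]';  python3 -c "
from h import *
now(); snap('wrist','w4')"
```

```text
clock: 4.8
eef_pos: [627.4, 211.4, 312.0]
tool_rot: [[1.0, -0.025, -0.001], [-0.025, -1.0, -0.001], [-0.001, 0.001, -1.0]]
ft_force: [0.2, -0.2, -3.6]
grip_width: 58.6
t 4.8 pos [627.4 211.4 312. ] F [ 0.2 -0.2 -3.6] w 58.6
[[1.0, -0.025, -0.001], [-0.025, -1.0, -0.001], [-0.001, 0.001, -1.0]]
q [ 0.27   0.629  1.264 -0.     1.249  1.866]
psi -91.45
```

View pics/w4.png

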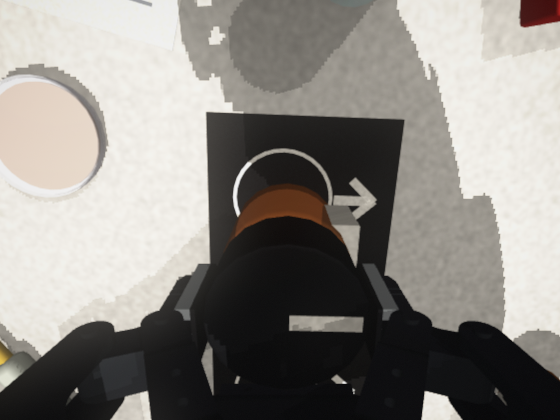

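Run:
```python
from h import *
ov('w4','w4o',[((628,211,2),40,-93.5),((628,211,2),37,-93.5)],(180,90,430,350),3)
for u,v in[(207,113),(404,120),(282.5,149),(234,197),(376,200),(336,200)]: print(np.round(px2w('w4',u,v,2),1))
```

```text
[694.3 268.6   2. ]
[685.4 120.8   2. ]
[666.  212.9   2. ]
[628.8 252.8   2. ]
[623.4 138.9   2. ]
[624.2 171.    2. ]
```

View pics/w4o.png

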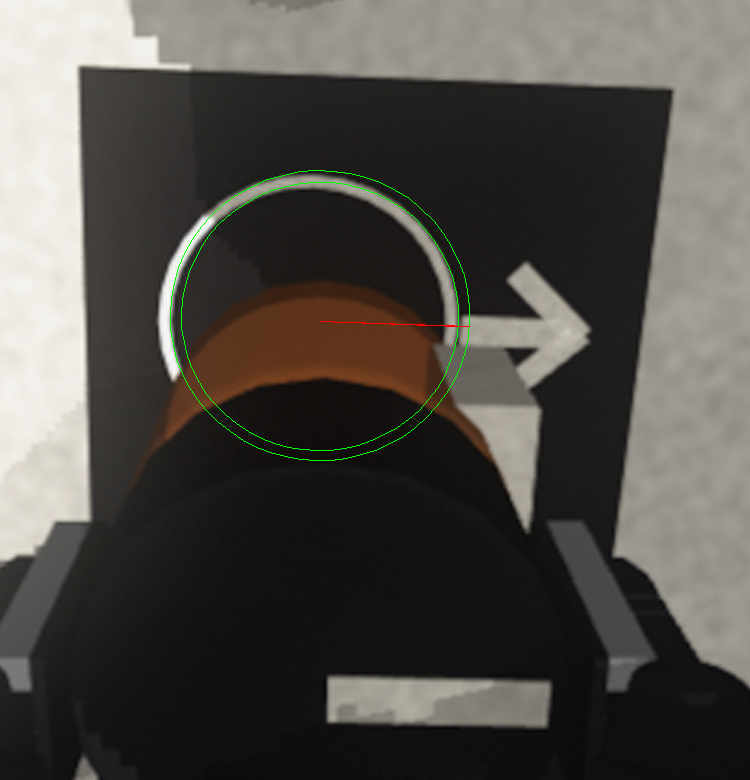

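Run:
```python
from h import *
z=171.5
a=px2w('w4',180+328/3,90+676/3,z);b=px2w('w4',180+551/3,90+681.5/3,z);c=px2w('w4',180+328/3,90+727/3,z);d=px2w('w4',180+551/3,90+727/3,z)
for p,q in((a,b),(c,d)): print(np.round(p,1),np.round(q,1),np.degrees(np.arctan2(*(q-p)[1::-1])))
m=(a+c)/2; print(m)
go([626.5,214,236],psi=-91.5)
```

```text
[630.2 210.3 171.5] [628.8 184.3 171.5] -93.15433371791559
[623.3 210.4 171.5] [622.6 184.1 171.5] -91.538170707226
[626.78722702 210.35675435 171.5       ]
GO [-1.1, -3.5, 76.3] [0.02, 0.03, -0.02] rows>= 1.8
```

```bash
python3 -m crank '[[[-1,-2.7,30,0,0,1,0],[-1,-2.7,50,0,0,1,0],[-1,-2.7,65,0,0,1,0],[-1,-2.7,72,0,0,1,0],[-1,-2.7,75,0,0,1,0],[-1,-2.7,76,0,0,1,0],[-1,-2.7,76.5,0,0,1,0],[-1,-2.7,77,0,0,1,0],[-1,-2.7,77,0,0,1,0]]]';  python3 -c "
from h import *
now()"
```

```text
clock: 5.6
eef_pos: [626.8, 213.9, 236.6]
tool_rot: [[0.999, -0.044, 0.001], [-0.044, -0.999, 0.0], [0.001, -0.0, -1.0]]
ft_force: [0.1, 0.6, -4.3]
grip_width: 58.8
t 5.6 pos [626.8 213.9 236.6] F [ 0.1  0.6 -4.3] w 58.8
[[0.999, -0.044, 0.001], [-0.044, -0.999, 0.0], [0.001, -0.0, -1.0]]
q [ 0.274  0.713  1.314 -0.     1.113  1.888]
psi -92.5
```

```bash
python3 -m crank '[[[0,0,1,0,0,0,0],[0,0,1.6,0,0,0,0],[0,0,2,0,0,0,0],[0,0,2,0,0,0,0]]]';  python3 -c "
from h import *
now()"
```

```text
clock: 5.93
eef_pos: [626.7, 214.0, 234.5]
tool_rot: [[0.999, -0.043, 0.001], [-0.043, -0.999, 0.0], [0.001, -0.0, -1.0]]
ft_force: [-2.9, -0.7, 6.0]
grip_width: 58.1
t 5.93 pos [626.7 214.  234.5] F [-2.9 -0.7  6. ] w 58.1
[[0.999, -0.043, 0.001], [-0.043, -0.999, 0.0], [0.001, -0.0, -1.0]]
q [ 0.274  0.716  1.315 -0.     1.11   1.888]
psi -92.49
```

Touching the bench. Release and back off.

```bash
python3 -m crank '[[[0,0,0,0,0,0,1],[0,0,0,0,0,0,1],[0,0,0,0,0,0,1],[0,0,0,0,0,0,1],[0,0,0,0,0,0,1],[0,0,-40,0,0,0,1],[0,0,-80,0,0,0,1],[0,0,-120,0,0,0,1],[0,0,-120,0,0,0,1],[0,0,-120,0,0,0,1]]]';  python3 -c "
from h import *
now(); snap('wrist','w5')
ov('w5','w5o',[((626.7,214,94),30,-93.5),((626.7,214,2),40,-93.5)],(100,50,480,350),2)"
```

```text
clock: 6.77
eef_pos: [626.6, 214.0, 356.5]
tool_rot: [[0.999, -0.044, 0.005], [-0.044, -0.999, 0.001], [0.005, -0.002, -1.0]]
ft_force: [-1.0, 0.6, -0.6]
grip_width: 85.1
t 6.77 pos [626.6 214.  356.5] F [-1.   0.6 -0.6] w 85.1
[[0.999, -0.044, 0.005], [-0.044, -0.999, 0.001], [0.005, -0.002, -1.0]]
q [0.274 0.589 1.221 0.    1.326 1.888]
psi -92.5
```

View pics/w5o.png

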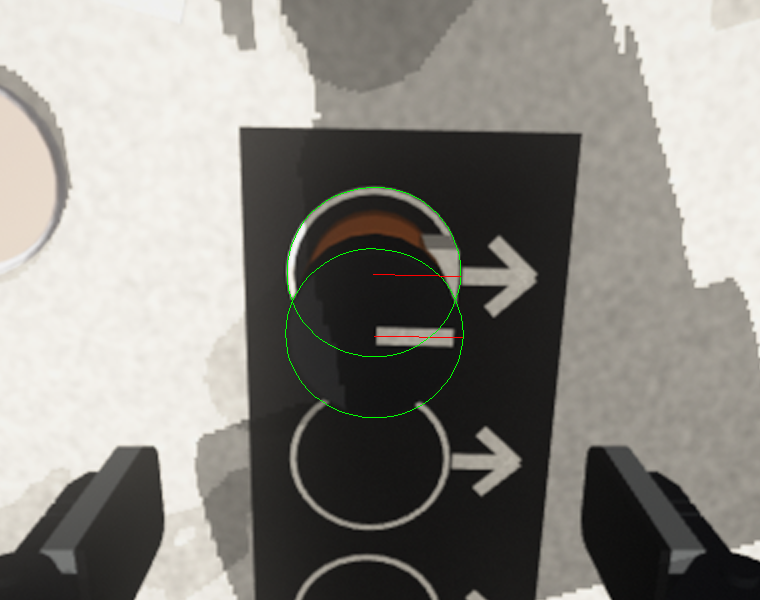

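```bash
python3 -c "
from h import *
jar('w5',(100+374/2,50+333/2),(100+454/2,50+338/2),94,(100+376/2,50+336/2))
print(px2w('w5',100+371/2,50+458/2,2))
go([507,-183,370],psi=-133)"
```

```text
C [627.5 213.7  94. ] ang -94.1 tip-c -96.3
[532.90644472 219.03946528   2.        ]
GO [-102.1, 401.8, -16.2] [-0.04, -0.05, 40.5] rows>= 9.9
```

```bash
python3 -m crank '[[[-102,402,-16,0,0,40.5,1],[-102,402,-16,0,0,40.5,1],[-102,402,-16,0,0,40.5,1],[-102,402,-16,0,0,40.5,1],[-102,402,-16,0,0,40.5,1],[-102,402,-16,0,0,40.5,1],[-102,402,-16,0,0,40.5,1],[-102,402,-16,0,0,40.5,1],[-102,402,-16,0,0,40.5,1],[-102,402,-16,0,0,40.5,1]]]';  python3 -c "
from h import *
now(); go([507,-183,370],psi=-133)"
```

```text
clock: 7.65
eef_pos: [506.1, -185.1, 368.3]
tool_rot: [[0.731, -0.682, -0.002], [-0.682, -0.731, 0.001], [-0.002, 0.001, -1.0]]
ft_force: [0.4, -0.1, 0.4]
grip_width: 85.2
t 7.65 pos [ 506.1 -185.1  368.3] F [ 0.4 -0.1  0.4] w 85.2
[[0.731, -0.682, -0.002], [-0.682, -0.731, 0.001], [-0.002, 0.001, -1.0]]
q [-0.419  0.308  1.598 -0.     1.238  1.903]
psi -133.0
GO [-0.7, -2.1, -1.7] [0.05, 0.13, -0.0] rows>= 0.1
```

```bash
python3 -m crank '[[[0,-2,0,0,0,0,1],[0,-2,0,0,0,0,1],[0,-2,0,0,0,0,1]]]';  python3 -c "
from h import *
now(); snap('wrist','w6')
ov('w6','w6o',[((507,-183,112),30,-133)],(100,80,480,380),2)"
```

```text
clock: 7.9
eef_pos: [508.6, -181.5, 368.5]
tool_rot: [[0.731, -0.682, -0.002], [-0.682, -0.731, 0.001], [-0.002, 0.001, -1.0]]
ft_force: [0.3, 1.1, 0.2]
grip_width: 85.6
t 7.9 pos [ 508.6 -181.5  368.5] F [0.3 1.1 0.2] w 85.6
[[0.731, -0.682, -0.002], [-0.682, -0.731, 0.001], [-0.002, 0.001, -1.0]]
q [-0.411  0.31   1.594  0.     1.239  1.911]
psi -133.02
```

View pics/w6o.png

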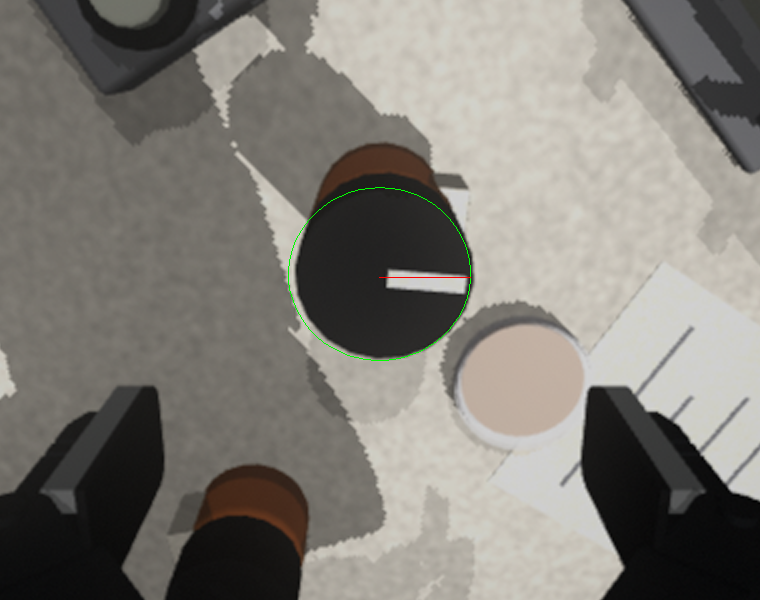

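```bash
python3 -c "
from h import *
jar('w6',(100+384/2,80+275/2),(100+466/2,80+284/2),112,(100+387/2,80+278/2))
go([505.8,-184.2,252],psi=-136.5)"
```

```text
C [ 506.1 -184.6  112. ] ang -137.6 tip-c -139.6
GO [0.2, 4.3, 116.7] [0.03, 0.09, 3.54] rows>= 2.8
```

```bash
python3 -m crank '[[[0.3,4,40,0,0,4.2,1],[0.3,4,70,0,0,4.2,1],[0.3,4,95,0,0,4.2,1],[0.3,4,110,0,0,4.2,1],[0.3,4,116.5,0,0,4.2,1],[0.3,4,116.5,0,0,4.2,1],[0.3,4,116.5,0,0,4.2,1]]]'; python3 -m crank '[[[0,0,0,0,0,0,0.5],[0,0,0,0,0,0,0.5],[0,0,0,0,0,0,0.5],[0,0,0,0,0,0,0.5],[0,0,0,0,0,0,0.5],[0,0,0,0,0,0,0.5],[0,0,0,0,0,0,0.3],[0,0,0,0,0,0,0]]]'; python3 -c "
from h import *
snap('wrist','w7');now()
ov('w7','w7o',[((506.1,-184.6,112),30,-137.3)],(100,120,480,420),2)"
```

```text
clock: 8.53
eef_pos: [506.5, -184.3, 253.7]
tool_rot: [[0.68, -0.733, 0.0], [-0.733, -0.68, -0.0], [0.0, -0.0, -1.0]]
ft_force: [0.1, -0.2, 1.0]
grip_width: 85.4
clock: 9.2
eef_pos: [506.3, -185.0, 254.7]
tool_rot: [[0.679, -0.734, 0.002], [-0.734, -0.679, -0.001], [0.002, -0.001, -1.0]]
ft_force: [-1.9, 1.5, 7.0]
grip_width: 58.7
t 9.25 pos [ 506.3 -185.   254.7] F [-2.   0.5  7.1] w 58.6
[[0.679, -0.734, 0.002], [-0.734, -0.679, -0.001], [0.002, -0.001, -1.0]]
q [-0.418  0.449  1.696  0.     0.995  1.976]
psi -137.2
```

View pics/w7o.png

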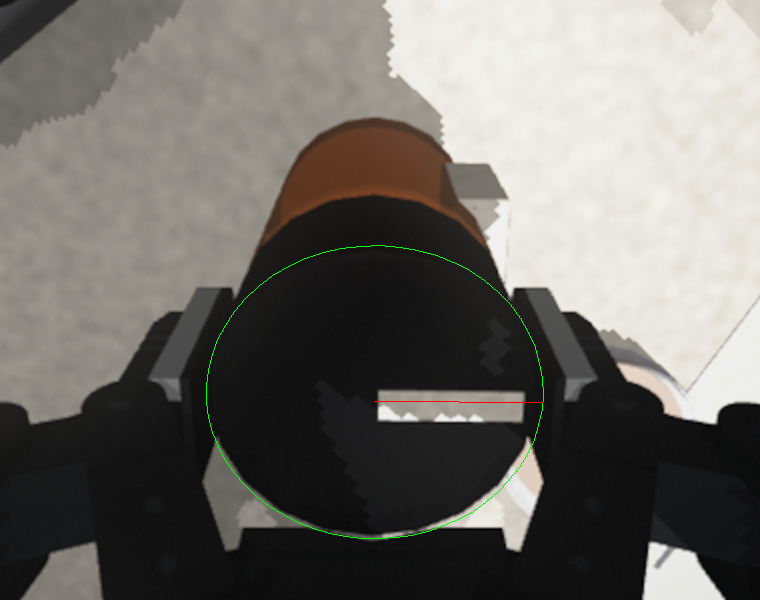

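```bash
python3 -m crank '[[[0,0,-30,0,0,0,0],[0,0,-70,0,0,0,0],[0,0,-100,0,0,0,0],[0,0,-115,0,0,0,0],[0,0,-115,0,0,0,0],[0,0,-115,0,0,0,0]]]'; python3 -c "
from h import *
now(); go([532,219.5,355],psi=-93.5)"
```

```text
clock: 9.75
eef_pos: [505.8, -184.8, 368.2]
tool_rot: [[0.679, -0.734, 0.001], [-0.734, -0.679, -0.0], [0.001, -0.0, -1.0]]
ft_force: [-0.2, -0.2, -3.7]
grip_width: 58.7
t 9.75 pos [ 505.8 -184.8  368.2] F [-0.2 -0.2 -3.7] w 58.7
[[0.679, -0.734, 0.001], [-0.734, -0.679, -0.0], [0.001, -0.0, -1.0]]
q [-0.418  0.307  1.599  0.     1.234  1.976]
psi -137.2
GO [-278.9, -293.9, 13.1] [-0.0, -0.05, -43.7] rows>= 9.7
```

```bash
python3 -m crank '[[[-279,-294,13,0,0,-43.7,0],[-279,-294,13,0,0,-43.7,0],[-279,-294,13,0,0,-43.7,0],[-279,-294,13,0,0,-43.7,0],[-279,-294,13,0,0,-43.7,0],[-279,-294,13,0,0,-43.7,0],[-279,-294,13,0,0,-43.7,0],[-279,-294,13,0,0,-43.7,0],[-279,-294,13,0,0,-43.7,0],[-279,-294,13,0,0,-43.7,0]]]'; python3 -m crank '[[[0,0,0,0,0,0,0],[0,0,0,0,0,0,0],[0,0,0,0,0,0,0]]]'; python3 -c "
from h import *
now(); snap('wrist','w8')
ov('w8','w8o',[((532,219.5,2),40,-93.45),((627,214,94),30,-93.45)],(100,0,480,300),2); go([532,219.5,255.5],psi=-93.5)"
```

```text
clock: 10.58
eef_pos: [531.6, 222.6, 352.8]
tool_rot: [[0.998, -0.06, -0.003], [-0.06, -0.998, -0.001], [-0.003, 0.001, -1.0]]
ft_force: [0.7, 0.6, -3.0]
grip_width: 58.8
clock: 10.83
eef_pos: [532.1, 219.2, 353.5]
tool_rot: [[0.998, -0.061, -0.003], [-0.061, -0.998, -0.001], [-0.002, 0.001, -1.0]]
ft_force: [0.4, -0.5, -2.8]
grip_width: 58.4
t 10.83 pos [532.1 219.2 353.5] F [ 0.4 -0.5 -2.8] w 58.4
[[0.998, -0.061, -0.003], [-0.061, -0.998, -0.001], [-0.002, 0.001, -1.0]]
q [ 0.327  0.401  1.507 -0.     1.236  1.959]
psi -93.49
GO [-0.1, -0.8, 98.5] [0.05, 0.1, -0.04] rows>= 2.4
```

View pics/w8o.png

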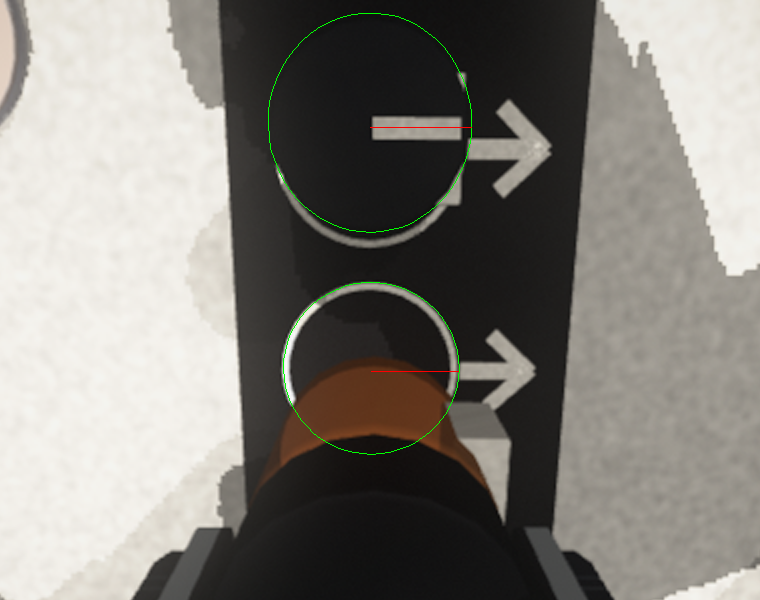

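```bash
python3 -m crank '[[[0,-0.8,40,0,0,0,0],[0,-0.8,70,0,0,0,0],[0,-0.8,88,0,0,0,0],[0,-0.8,94,0,0,0,0],[0,-0.8,96,0,0,0,0],[0,-0.8,97,0,0,0,0],[0,-0.8,98,0,0,0,0],[0,-0.8,98.5,0,0,0,0],[0,-0.8,98.5,0,0,0,0],[0,-0.8,98.5,0,0,0,0]]]'; python3 -c "
from h import *
now()"
```

```text
clock: 11.72
eef_pos: [532.3, 220.4, 257.4]
tool_rot: [[0.998, -0.061, 0.001], [-0.061, -0.998, 0.0], [0.001, -0.0, -1.0]]
ft_force: [-0.8, 0.2, -2.8]
grip_width: 58.3
t 11.72 pos [532.3 220.4 257.4] F [-0.8  0.2 -2.8] w 58.3
[[0.998, -0.061, 0.001], [-0.061, -0.998, 0.0], [0.001, -0.0, -1.0]]
q [0.329 0.516 1.584 0.    1.04  1.961]
psi -93.5
```

```bash
python3 -m crank '[[[0,0.6,1.2,0,0,0,0],[0,0.6,2.2,0,0,0,0],[0,0.6,2.7,0,0,0,0],[0,0.6,2.7,0,0,0,0]]]'; python3 -c "
from h import *
now()"
```

```text
clock: 12.05
eef_pos: [532.3, 219.8, 254.8]
tool_rot: [[0.998, -0.061, 0.001], [-0.061, -0.998, 0.0], [0.001, -0.0, -1.0]]
ft_force: [-2.0, -1.6, 5.1]
grip_width: 58.5
t 12.05 pos [532.3 219.8 254.8] F [-2.  -1.6  5.1] w 58.5
[[0.998, -0.061, 0.001], [-0.061, -0.998, 0.0], [0.001, -0.0, -1.0]]
q [ 0.328  0.519  1.586 -0.     1.035  1.96 ]
psi -93.49
```

Seated. Release, lift, and check, then move to the short jar.

```bash
python3 -m crank '[[[0,0,0,0,0,0,1],[0,0,0,0,0,0,1],[0,0,0,0,0,0,1],[0,0,0,0,0,0,1],[0,0,0,0,0,0,1],[0,0,-40,0,0,0,1],[0,0,-80,0,0,0,1],[0,0,-120,0,0,0,1],[0,0,-120,0,0,0,1],[0,0,-120,0,0,0,1]]]';  python3 -c "
from h import *
now(); snap('wrist','w9')
ov('w9','w9o',[((532.3,219.8,112),30,-93.5),((626.7,214,94),30,-93.5)],(100,0,480,300),2)
go([430,-20,350],psi=57)"
```

```text
clock: 12.88
eef_pos: [532.2, 219.8, 376.2]
tool_rot: [[0.998, -0.061, 0.004], [-0.061, -0.998, 0.001], [0.004, -0.002, -1.0]]
ft_force: [0.2, -0.0, -1.4]
grip_width: 85.4
t 12.88 pos [532.2 219.8 376.2] F [ 0.2 -0.  -1.4] w 85.4
[[0.998, -0.061, 0.004], [-0.061, -0.998, 0.001], [0.004, -0.002, -1.0]]
q [0.328 0.38  1.482 0.    1.275 1.96 ]
psi -93.5
GO [-87.2, 245.6, 24.0] [0.05, -0.04, -150.5] rows>= 21.0
```

View pics/w9o.png

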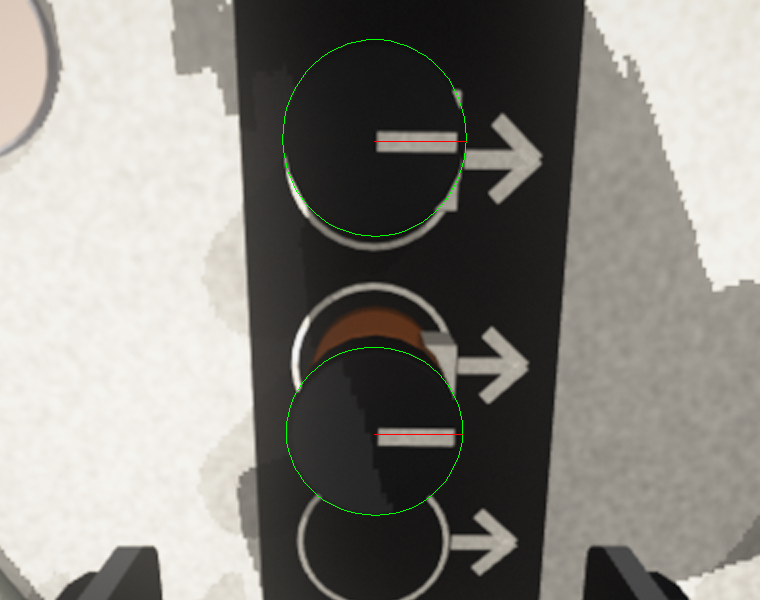

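```bash
python3 -m crank '[[[-44,123,10,0,0,-70,1],[-44,123,10,0,0,-70,1],[-44,123,10,0,0,-70,1],[-44,123,10,0,0,-70,1],[-44,123,10,0,0,-70,1],[-44,123,10,0,0,-70,1],[-44,123,10,0,0,-70,1],[-44,123,10,0,0,-70,1],[-44,123,10,0,0,-70,1],[-44,123,10,0,0,-70,1]]]';  python3 -c "
from h import *
now(); go([430,-20,350],psi=57)"
```

```text
clock: 13.77
eef_pos: [480.6, 99.7, 362.3]
tool_rot: [[0.393, 0.92, -0.003], [0.92, -0.393, -0.0], [-0.001, -0.003, -1.0]]
ft_force: [0.2, 0.2, -0.5]
grip_width: 85.4
t 13.77 pos [480.6  99.7 362.3] F [ 0.2  0.2 -0.5] w 85.4
[[0.393, 0.92, -0.003], [0.92, -0.393, -0.0], [-0.001, -0.003, -1.0]]
q [0.13  0.21  1.737 0.    1.198 0.534]
psi -23.13
GO [-129.9, 0.5, 12.5] [-0.18, -0.03, -80.13] rows>= 11.2
```

```bash
python3 -m crank '[[[-130,0.5,12,0,0,-71,1],[-130,0.5,12,0,0,-71,1],[-130,0.5,12,0,0,-71,1],[-130,0.5,12,0,0,-71,1],[-130,0.5,12,0,0,-71,1],[-130,0.5,12,0,0,-71,1],[-130,0.5,12,0,0,-71,1],[-130,0.5,12,0,0,-71,1],[-130,0.5,12,0,0,-71,1],[-130,0.5,12,0,0,-71,1]]]';  python3 -m crank '[[[0,0,0,0,0,0,1],[0,0,0,0,0,0,1]]]'; python3 -c "
from h import *
now(); snap('wrist','w10')
ov('w10','w10o',[((429,-20,76),30,57)],(100,80,480,380),2)
go([430,-20,350],psi=57)"
```

```text
clock: 14.6
eef_pos: [429.2, -19.7, 350.5]
tool_rot: [[-0.719, 0.695, -0.003], [0.695, 0.719, 0.0], [0.002, -0.002, -1.0]]
ft_force: [-0.6, -0.8, -0.6]
grip_width: 85.3
clock: 14.77
eef_pos: [429.3, -19.7, 350.9]
tool_rot: [[-0.712, 0.702, -0.002], [0.702, 0.712, 0.0], [0.002, -0.001, -1.0]]
ft_force: [0.1, 0.6, 0.6]
grip_width: 85.1
t 14.77 pos [429.3 -19.7 350.9] F [0.1 0.6 0.6] w 85.1
[[-0.712, 0.702, -0.002], [0.702, 0.712, 0.0], [0.002, -0.001, -1.0]]
q [-0.131  0.088  1.907  0.     1.149 -0.924]
psi 45.42
GO [-0.7, 0.3, 1.2] [-0.05, -0.08, -11.61] rows>= 1.6
```

View pics/w10o.png

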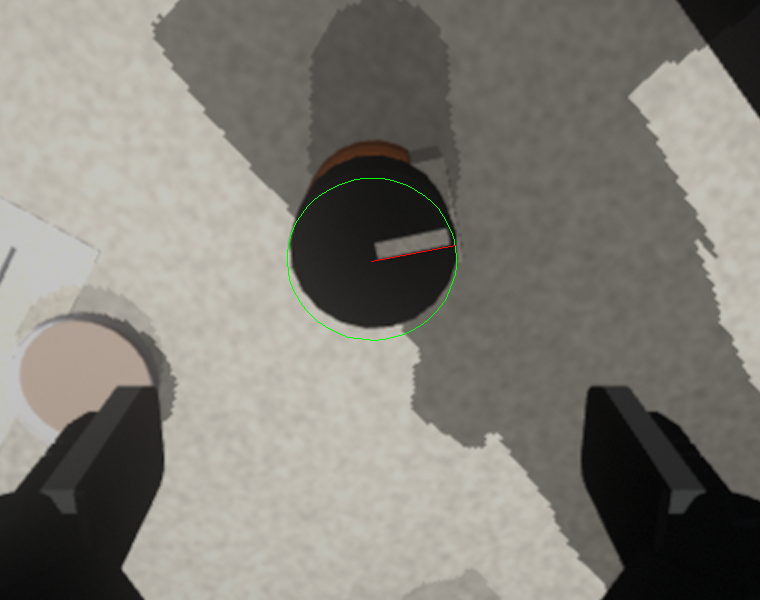

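```bash
python3 -c "
from h import *
jar('w10',(100+372.5/2,80+250/2),(100+449/2,80+236/2),76,(100+376/2,80+251/2))
go([426.5,-15.5,221],psi=57.5)"
```

```text
C [426.5 -16.7  76. ] ang 57.5 tip-c 56.2
GO [4.8, 1.1, 130.2] [-0.05, -0.08, -12.11] rows>= 3.1
```

```bash
python3 -m crank '[[[4.1,0.2,40,0,0,-12,1],[4.1,0.2,70,0,0,-12,1],[4.1,0.2,100,0,0,-12,1],[4.1,0.2,118,0,0,-12,1],[4.1,0.2,127,0,0,-12,1],[4.1,0.2,130,0,0,-12,1],[4.1,0.2,130,0,0,-12,1],[4.1,0.2,130,0,0,-12,1]]]'; python3 -m crank '[[[0,0,0,0,0,0,0.5],[0,0,0,0,0,0,0.5],[0,0,0,0,0,0,0.5],[0,0,0,0,0,0,0.5],[0,0,0,0,0,0,0.5],[0,0,0,0,0,0,0.5],[0,0,0,0,0,0,0.3],[0,0,0,0,0,0,0]]]'; python3 -c "
from h import *
snap('wrist','w11');now()
ov('w11','w11o',[((426.5,-16.7,76),30,57.5)],(100,120,480,420),2)"
```

```text
clock: 15.48
eef_pos: [426.9, -16.7, 222.9]
tool_rot: [[-0.844, 0.536, 0.001], [0.536, 0.844, -0.0], [-0.001, 0.001, -1.0]]
ft_force: [-0.1, -0.2, 0.9]
grip_width: 85.8
clock: 16.15
eef_pos: [426.9, -16.8, 223.2]
tool_rot: [[-0.845, 0.535, 0.002], [0.535, 0.845, -0.0], [-0.002, 0.001, -1.0]]
ft_force: [-3.2, -1.8, 11.6]
grip_width: 58.5
t 16.2 pos [426.9 -16.8 223.2] F [-4.  -1.4 11.3] w 58.3
[[-0.845, 0.535, 0.002], [0.535, 0.845, -0.0], [-0.002, 0.001, -1.0]]
q [-0.125  0.295  2.018 -0.     0.827 -1.131]
psi 57.64
```

View pics/w11o.png

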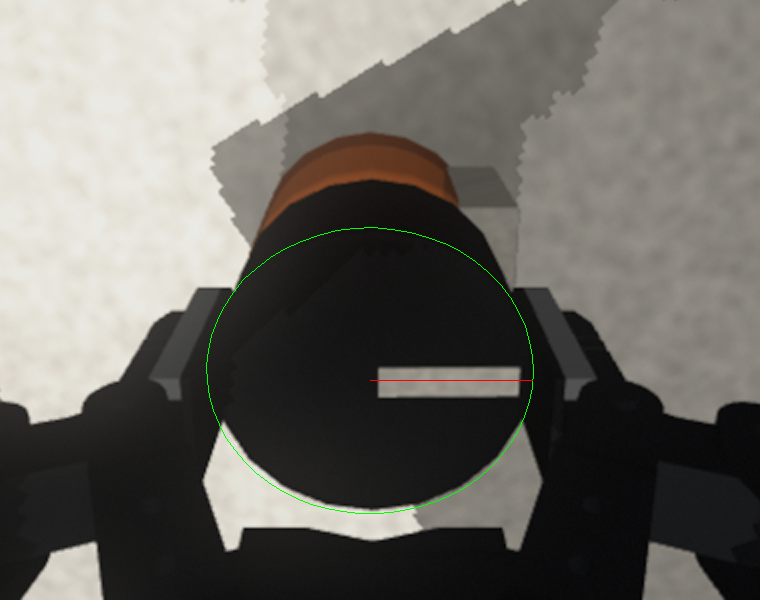

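```bash
python3 -m crank '[[[0,0,-30,0,0,0,0],[0,0,-60,0,0,0,0],[0,0,-90,0,0,0,0],[0,0,-120,0,0,0,0],[0,0,-120,0,0,0,0]]]'; python3 -c "
from h import *
now(); go([437.2,225.5,345],psi=-93.5)"
```

```text
clock: 16.62
eef_pos: [427.1, -16.7, 347.3]
tool_rot: [[-0.845, 0.535, 0.008], [0.535, 0.845, -0.001], [-0.008, 0.004, -1.0]]
ft_force: [0.3, -0.6, -2.0]
grip_width: 58.0
t 16.62 pos [427.1 -16.7 347.3] F [ 0.3 -0.6 -2. ] w 58.0
[[-0.845, 0.535, 0.008], [0.535, 0.845, -0.001], [-0.008, 0.004, -1.0]]
q [-0.125  0.086  1.919  0.     1.129 -1.131]
psi 57.65
GO [121.1, 210.0, 2.2] [0.65, -0.13, 151.15] rows>= 21.1
```

```bash
python3 -m crank '[[[60,105,0,0,0,70,0],[60,105,0,0,0,70,0],[60,105,0,0,0,70,0],[60,105,0,0,0,70,0],[60,105,0,0,0,70,0],[60,105,0,0,0,70,0],[60,105,0,0,0,70,0],[60,105,0,0,0,70,0],[60,105,0,0,0,70,0],[60,105,0,0,0,70,0]]]'; python3 -c "
from h import *
now(); go([437.2,225.5,335],psi=-93.5)"
```

```text
clock: 17.45
eef_pos: [431.9, 104.1, 341.3]
tool_rot: [[0.184, 0.983, -0.001], [0.983, -0.184, -0.0], [-0.0, -0.001, -1.0]]
ft_force: [-0.7, -0.5, -3.4]
grip_width: 58.3
t 17.45 pos [431.9 104.1 341.3] F [-0.7 -0.5 -3.4] w 58.3
[[0.184, 0.983, -0.001], [0.983, -0.184, -0.0], [-0.0, -0.001, -1.0]]
q [ 0.154  0.133  1.882 -0.     1.128  0.339]
psi -10.62
GO [120.3, -17.1, 6.2] [-0.03, 0.05, 82.88] rows>= 11.6
```

```bash
python3 -m crank '[[[60,-8,0,0,0,41,0],[60,-8,0,0,0,41,0],[60,-8,0,0,0,41,0],[60,-8,0,0,0,41,0],[60,-8,0,0,0,41,0],[60,-8,0,0,0,41,0],[60,-8,0,0,0,41,0],[60,-8,0,0,0,41,0]]]'; python3 -c "
from h import *
now(); go([437.2,225.5,335],psi=-93.5)"
```

```text
clock: 18.12
eef_pos: [434.8, 164.5, 341.5]
tool_rot: [[0.778, 0.628, -0.001], [0.628, -0.778, -0.0], [-0.001, -0.0, -1.0]]
ft_force: [-0.5, 0.3, -3.9]
grip_width: 58.0
t 18.12 pos [434.8 164.5 341.5] F [-0.5  0.3 -3.9] w 58.0
[[0.778, 0.628, -0.001], [0.628, -0.778, -0.0], [-0.001, -0.0, -1.0]]
q [0.283 0.178 1.829 0.    1.136 1.174]
psi -51.06
GO [40.2, -45.9, 6.4] [-0.0, 0.05, 42.44] rows>= 5.9
```

```bash
python3 -m crank '[[[40,-46,6,0,0,40.5,0],[40,-46,6,0,0,40.5,0],[40,-46,6,0,0,40.5,0],[40,-46,6,0,0,40.5,0],[40,-46,6,0,0,40.5,0],[40,-46,6,0,0,40.5,0],[40,-46,6,0,0,40.5,0],[40,-46,6,0,0,40.5,0],[40,-46,6,0,0,40.5,0]]]'; python3 -m crank '[[[0,0,0,0,0,0,0],[0,0,0,0,0,0,0],[0,0,0,0,0,0,0]]]'; python3 -c "
from h import *
now(); go([437.2,225.5,223.5],psi=-93.5); snap('wrist','w12')
ov('w12','w12o',[((437.2,225.5,2),40,-93.45),((532,219.5,112),30,-93.45)],(100,0,480,300),2)"
```

```text
clock: 18.87
eef_pos: [437.3, 225.4, 335.9]
tool_rot: [[1.0, -0.026, -0.0], [-0.026, -1.0, -0.0], [-0.0, 0.0, -1.0]]
ft_force: [0.4, -0.4, -4.0]
grip_width: 58.2
clock: 19.12
eef_pos: [437.3, 225.5, 336.0]
tool_rot: [[1.0, -0.029, 0.0], [-0.029, -1.0, 0.0], [0.0, -0.0, -1.0]]
ft_force: [-0.5, 0.2, -2.4]
grip_width: 58.1
t 19.12 pos [437.3 225.5 336. ] F [-0.5  0.2 -2.4] w 58.1
[[1.0, -0.029, 0.0], [-0.029, -1.0, 0.0], [0.0, -0.0, -1.0]]
q [0.402 0.243 1.763 0.    1.136 2.002]
psi -91.68
GO [-0.1, -0.0, 112.5] [-0.0, -0.0, 1.82] rows>= 2.7
```

View pics/w12o.png

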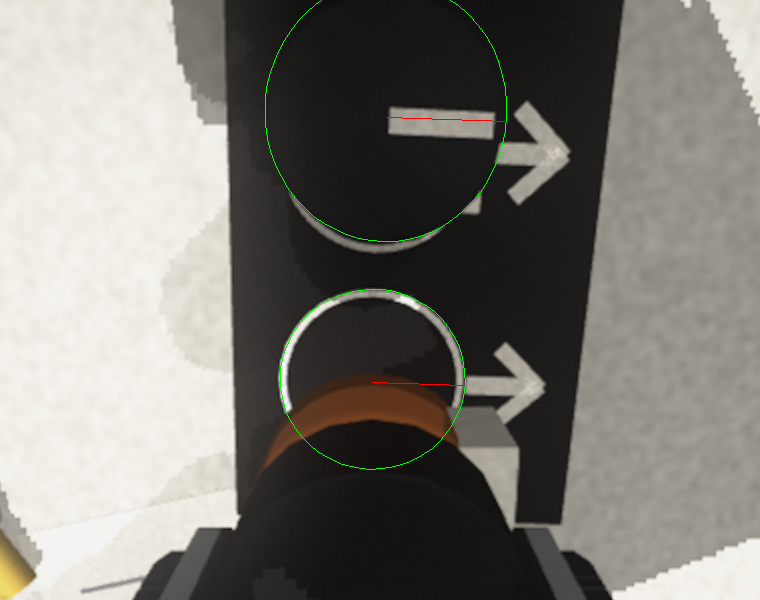

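Bay0 matches. Rotate 1.8° and lower.

```bash
python3 -m crank '[[[0,0,40,0,0,1.8,0],[0,0,75,0,0,1.8,0],[0,0,95,0,0,1.8,0],[0,0,105,0,0,1.8,0],[0,0,110,0,0,1.8,0],[0,0,111,0,0,1.8,0],[0,0,112,0,0,1.8,0],[0,0,112.5,0,0,1.8,0],[0,0,112.5,0,0,1.8,0],[0,0,112.5,0,0,1.8,0]]]'; python3 -c "
from h import *
now()"
```

```text
clock: 20.0
eef_pos: [437.5, 225.6, 224.3]
tool_rot: [[0.998, -0.062, 0.001], [-0.062, -0.998, 0.001], [0.001, -0.001, -1.0]]
ft_force: [-0.2, -0.1, -3.4]
grip_width: 58.1
t 20.0 pos [437.5 225.6 224.3] F [-0.2 -0.1 -3.4] w 58.1
[[0.998, -0.062, 0.001], [-0.062, -0.998, 0.001], [0.001, -0.001, -1.0]]
q [0.402 0.411 1.843 0.    0.886 2.034]
psi -93.56
```

```bash
python3 -m crank '[[[0,0,0.8,0,0,0,0],[0,0,1.4,0,0,0,0],[0,0,1.6,0,0,0,0],[0,0,1.6,0,0,0,0]]]'; python3 -c "
from h import *
now()"
```

```text
clock: 20.33
eef_pos: [437.7, 225.6, 223.3]
tool_rot: [[0.998, -0.062, 0.002], [-0.062, -0.998, 0.001], [0.002, -0.001, -1.0]]
ft_force: [-3.1, -1.5, 11.8]
grip_width: 57.9
t 20.33 pos [437.7 225.6 223.3] F [-3.1 -1.5 11.8] w 57.9
[[0.998, -0.062, 0.002], [-0.062, -0.998, 0.001], [0.002, -0.001, -1.0]]
q [ 0.402  0.413  1.843 -0.     0.883  2.035]
psi -93.55
```

```bash
python3 -m crank '[[[0,0,0,0,0,0,1],[0,0,0,0,0,0,1],[0,0,0,0,0,0,1],[0,0,0,0,0,0,1],[0,0,0,0,0,0,1],[0,0,-40,0,0,0,1],[0,0,-80,0,0,0,1],[0,0,-120,0,0,0,1],[0,0,-150,0,0,0,1],[0,0,-170,0,0,0,1]]]';  python3 -c "
from h import *
now(); snap('wrist','w13'); snap('side','s13'); snap('top','t13')
ov('w13','w13o',[((532.3,219.8,112),30,-93.5),((626.7,214,94),30,-93.5),((437.6,225.6,76),30,-93.5)],(100,0,480,300),2)"
```

```text
clock: 21.17
eef_pos: [437.2, 225.4, 395.4]
tool_rot: [[0.998, -0.062, 0.004], [-0.062, -0.998, 0.002], [0.004, -0.002, -1.0]]
ft_force: [0.9, 0.8, 0.5]
grip_width: 85.4
t 21.17 pos [437.2 225.4 395.4] F [0.9 0.8 0.5] w 85.4
[[0.998, -0.062, 0.004], [-0.062, -0.998, 0.002], [0.004, -0.002, -1.0]]
q [0.402 0.178 1.694 0.    1.265 2.035]
psi -93.56
```

View pics/w13o.png

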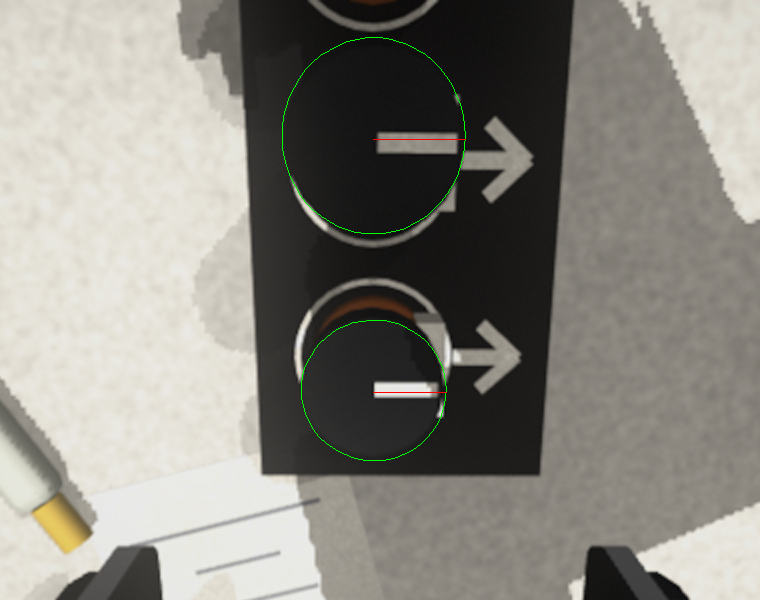

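View pics/s13.png

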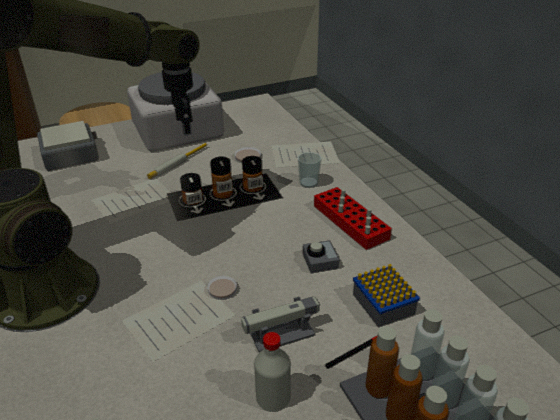

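```bash
python3 -c "
from h import *
print(px2w('top0',464.5,283,170), px2w('top0',447,280,20))
go([463,-357,400],psi=-93.5)"
```

```text
[ 378.25805039 -498.92358417  170.        ] [ 376.33364743 -501.33277586   20.        ]
GO [61.8, 579.7, -7.5] [-0.07, -0.14, -0.06] rows>= 14.0
```

```bash
python3 -m crank '[[[36,340,-7,0,0,0,1],[36,340,-7,0,0,0,1],[36,340,-7,0,0,0,1],[36,340,-7,0,0,0,1],[36,340,-7,0,0,0,1],[36,340,-7,0,0,0,1],[36,340,-7,0,0,0,1],[36,340,-7,0,0,0,1],[36,340,-7,0,0,0,1],[36,340,-7,0,0,0,1]]]';  python3 -c "
from h import *
go([463,-357,360],psi=-93.5)"
```

```text
clock: 22.15
eef_pos: [452.0, -118.3, 397.4]
tool_rot: [[0.998, -0.066, -0.002], [-0.066, -0.998, 0.001], [-0.002, -0.0, -1.0]]
ft_force: [-0.0, 0.4, -0.1]
grip_width: 85.3
GO [26.8, 237.4, 37.2] [-0.03, 0.14, -0.28] rows>= 5.8
```

```bash
python3 -m crank '[[[27,237,37,0,0,0,1],[27,237,37,0,0,0,1],[27,237,37,0,0,0,1],[27,237,37,0,0,0,1],[27,237,37,0,0,0,1],[27,237,37,0,0,0,1],[27,237,37,0,0,0,1],[27,237,37,0,0,0,1],[27,237,37,0,0,0,1],[27,237,37,0,0,0,1]]]';  python3 -c "
from h import *
now(); snap('wrist','w14')"
```

```text
clock: 22.98
eef_pos: [464.9, -352.8, 361.8]
tool_rot: [[0.998, -0.06, -0.0], [-0.06, -0.998, 0.0], [-0.0, -0.0, -1.0]]
ft_force: [0.5, 0.2, -0.0]
grip_width: 85.5
t 22.98 pos [ 464.9 -352.8  361.8] F [ 0.5  0.2 -0. ] w 85.5
[[0.998, -0.06, -0.0], [-0.06, -0.998, 0.0], [-0.0, -0.0, -1.0]]
q [-0.712  0.411  1.474  0.     1.258  0.919]
psi -93.46
```

View pics/w14.png

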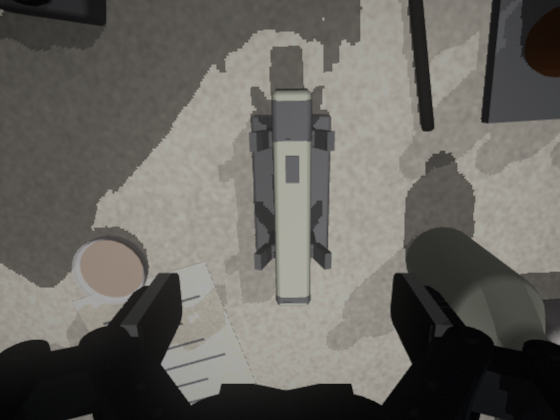

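Run:
```python
import cv2
a=cv2.imread('pics/s13.png')[285:350,230:335]; b=cv2.imread('pics/w14.png')[80:315,235:345]
cv2.imwrite('pics/rd1.png',cv2.resize(a,None,fx=7,fy=7,interpolation=cv2.INTER_CUBIC))
b=cv2.convertScaleAbs(b,alpha=1.3)
cv2.imwrite('pics/rd2.png',cv2.rotate(cv2.resize(b,None,fx=3,fy=3,interpolation=cv2.INTER_CUBIC),cv2.ROTATE_90_CLOCKWISE))
```

```text
(no output)
```

View pics/rd1.png

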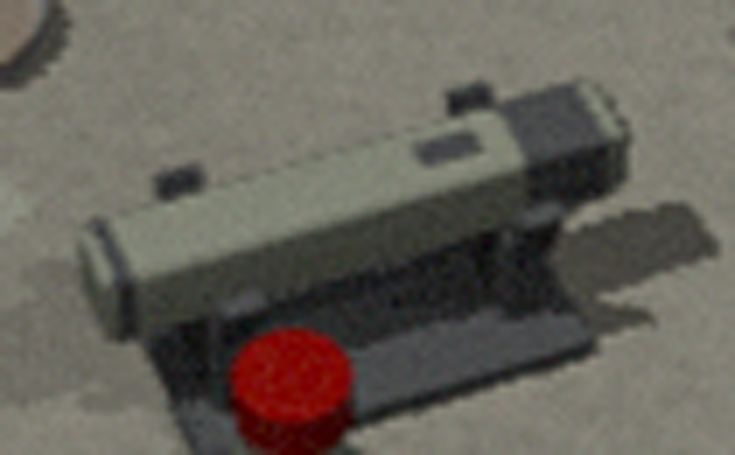

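View pics/rd2.png

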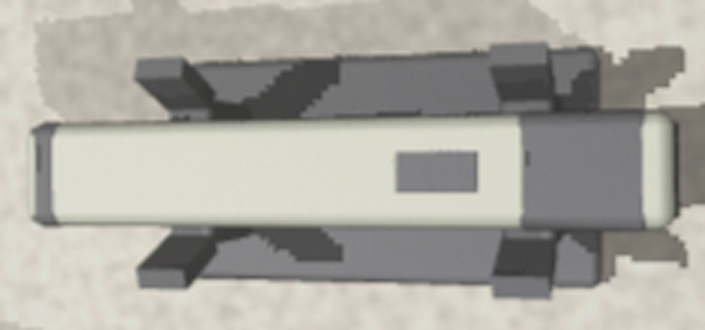

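```bash
python3 -m crank '[[[120,4,40,0,0,0,1],[120,4,40,0,0,0,1],[120,4,40,0,0,0,1],[120,4,40,0,0,0,1],[120,4,40,0,0,0,1],[120,4,40,0,0,0,1]]]';  python3 -c "
from h import *
now(); a=snap('wrist','w15'); cv2.imwrite('pics/w15c.png',cv2.resize(a[100:420,150:430,::-1],None,fx=2,fy=1.8))"
```

```text
clock: 23.53
eef_pos: [583.9, -364.9, 322.2]
tool_rot: [[0.998, -0.061, 0.0], [-0.061, -0.998, -0.0], [0.0, 0.0, -1.0]]
ft_force: [-0.1, -0.1, 0.1]
grip_width: 85.5
t 23.53 pos [ 583.9 -364.9  322.2] F [-0.1 -0.1  0.1] w 85.5
[[0.998, -0.061, 0.0], [-0.061, -0.998, -0.0], [0.0, 0.0, -1.0]]
q [-0.612  0.68   1.158 -0.     1.304  1.02 ]
psi -93.49
```

View pics/w15c.png

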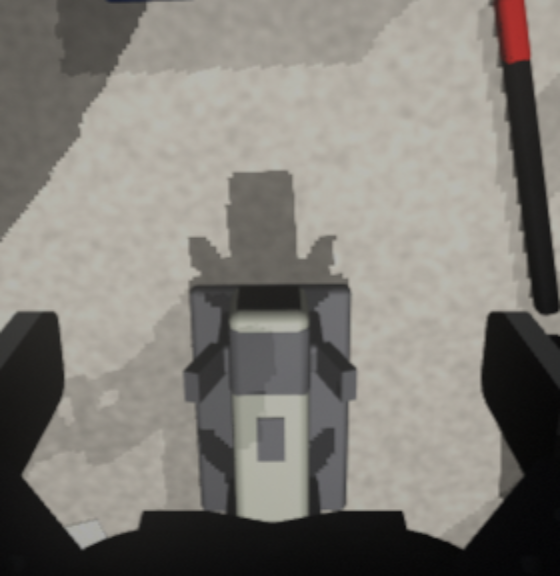

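Run:
```python
from h import *
a=np.radians(-3.5);ex=np.array([np.cos(a),np.sin(a),0]);ey=np.array([-np.sin(a),np.cos(a),0])
c=np.array([464.5,-357.5,58])
for d in(65,85):
  for h in(-58,-48,-14,14):
    p=w2px('w15',c+d*ex+[0,0,h]); print(d,58+h,np.round((p-[150,100])*[2,1.8],0))
a=cv2.imread('pics/w15.png')[255:300,255:310]
cv2.imwrite('pics/w15d.png',cv2.resize(cv2.convertScaleAbs(a,alpha=1.8),None,fx=10,fy=10,interpolation=cv2.INTER_CUBIC))
```

```text
65 0 [272. 278.]
65 10 [272. 286.]
65 44 [272. 320.]
65 72 [272. 355.]
85 0 [272. 239.]
85 10 [272. 247.]
85 44 [272. 277.]
85 72 [272. 307.]
```

View pics/w15d.png

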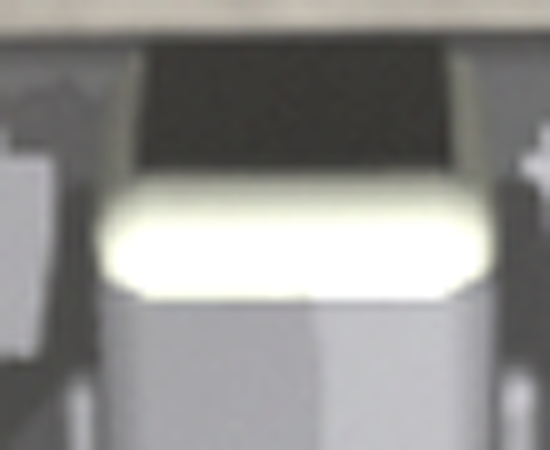

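Run:
```python
from h import *
n=px2w('w14',291.7,89,58);n2=px2w('w14',291.7,91,70); t=px2w('w14',293,304.5,70);print(n,n2,t,np.linalg.norm(n2-t),(n2+t)/2,np.degrees(np.arctan2(*(n2-t)[1::-1])))
# side edges at center row y~v=197
for x in (60,200,350,500,640):
    v=80+(705-x)/3
    print(x,px2w('w14',235+(118 if x<640 else 112)/3,v,72),px2w('w14',235+228/3,v,72))
```

```text
[ 547.00241437 -361.75079024   58.        ] [ 545.37218635 -361.46322969   70.        ] [ 378.63292051 -353.18216605   70.        ] 166.94477766182962 [ 462.00255343 -357.32269787   70.        ] -2.843244291188138
60 [ 389.52796323 -338.60020943   72.        ] [ 387.70965322 -368.24473734   72.        ]
200 [ 430.27690672 -341.46300697   72.        ] [ 428.53696752 -369.89357775   72.        ]
350 [ 470.38824381 -344.28100977   72.        ] [ 468.72512376 -371.51660531   72.        ]
500 [ 507.26333524 -346.87165168   72.        ] [ 505.67055163 -373.00867296   72.        ]
640 [ 539.17681967 -347.73403815   72.        ] [ 537.56095783 -374.29658992   72.        ]
```

```bash
python3 -c "
from h import *
go([463,-357.4,300],psi=-93.1)"
```

```text
GO [-120.7, -0.4, 23.1] [0.05, -0.07, -0.43] rows>= 2.9
```

```bash
python3 -m crank '[[[-120.7,-0.4,10,0,0,-0.4,1],[-120.7,-0.4,10,0,0,-0.4,1],[-120.7,-0.4,10,0,0,-0.4,1],[-120.7,-0.4,23,0,0,-0.4,1],[-120.7,-0.4,23,0,0,-0.4,1],[-120.7,-0.4,23,0,0,-0.4,1],[-120.7,-0.4,23,0,0,-0.4,1]]]';python3 -c "
from h import *
now();go([463,-357.4,217],psi=-93.1)
snap('wrist','w16')"
```

```text
clock: 24.17
eef_pos: [463.8, -357.9, 300.5]
tool_rot: [[0.998, -0.055, 0.002], [-0.055, -0.998, -0.002], [0.002, 0.002, -1.0]]
ft_force: [-0.4, 0.5, -0.6]
grip_width: 85.4
t 24.17 pos [ 463.8 -357.9  300.5] F [-0.4  0.5 -0.6] w 85.4
[[0.998, -0.055, 0.002], [-0.055, -0.998, -0.002], [0.002, 0.002, -1.0]]
q [-0.72   0.48   1.526  0.     1.134  0.906]
psi -93.15
GO [-1.0, -0.6, 83.5] [0.09, -0.12, -0.05] rows>= 2.0
```

View pics/w16.png

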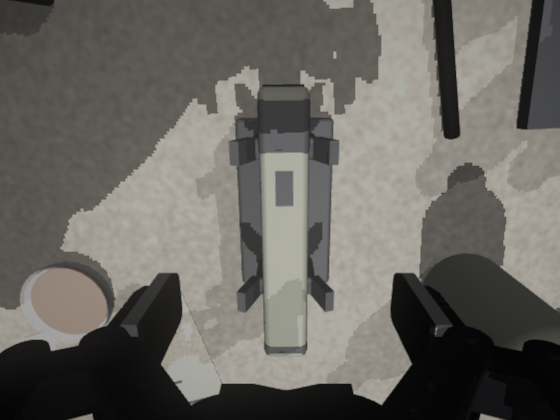

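```bash
python3 -c "
from h import *
n=px2w('w16',284.5,89,70);t=px2w('w16',286,350,70);print(n,t,(n+t)/2,np.linalg.norm(n-t),np.degrees(np.arctan2(*(n-t)[1::-1])))"
```

```text
[ 544.67452176 -361.8305749    70.        ] [ 382.38403113 -353.64979497   70.        ] [ 463.52927644 -357.74018494   70.        ] 162.4965492188984 -2.885737528988431
```

Good. Descend and grip.

```bash
python3 -m crank '[[[0,-0.3,30,0,0,0,1],[0,-0.3,55,0,0,0,1],[0,-0.3,72,0,0,0,1],[0,-0.3,82,0,0,0,1],[0,-0.3,84,0,0,0,1],[0,-0.3,84,0,0,0,1],[0,-0.3,84,0,0,0,1]]]'; python3 -m crank '[[[0,0,0,0,0,0,0],[0,0,0,0,0,0,0],[0,0,0,0,0,0,0],[0,0,0,0,0,0,0],[0,0,0,0,0,0,0],[0,0,0,0,0,0,0],[0,0,0,0,0,0,0],[0,0,0,0,0,0,0],[0,0,0,0,0,0,0],[0,0,0,0,0,0,0]]]'; python3 -c "
from h import *
now();snap('wrist','w17')"
```

```text
clock: 24.8
eef_pos: [463.9, -357.8, 216.1]
tool_rot: [[0.998, -0.055, 0.001], [-0.055, -0.998, -0.001], [0.001, 0.001, -1.0]]
ft_force: [1.1, 0.8, 0.0]
grip_width: 85.1
clock: 25.63
eef_pos: [463.6, -357.7, 215.4]
tool_rot: [[0.998, -0.055, 0.001], [-0.055, -0.998, -0.001], [0.001, 0.0, -1.0]]
ft_force: [-1.3, 0.5, 6.4]
grip_width: 27.3
t 25.63 pos [ 463.6 -357.7  215.4] F [-1.3  0.5  6.4] w 27.3
[[0.998, -0.055, 0.001], [-0.055, -0.998, -0.001], [0.001, 0.0, -1.0]]
q [-0.72   0.594  1.575 -0.     0.972  0.906]
psi -93.16
```

View pics/w17.png

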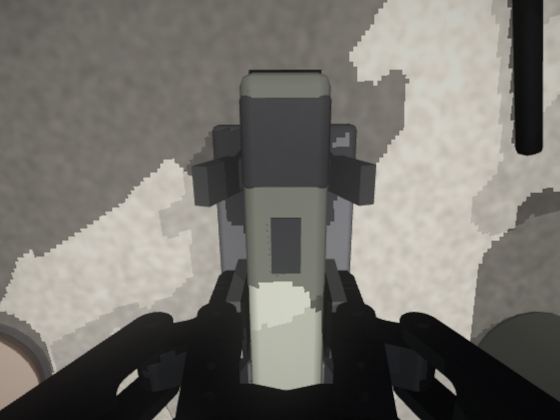

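```bash
python3 -m crank '[[[0,0,-15,0,0,0,0],[0,0,-35,0,0,0,0],[0,0,-60,0,0,0,0],[0,0,-70,0,0,0,0],[0,0,-70,0,0,0,0],[0,0,-70,0,0,0,0]]]'; python3 -c "
from h import *
now();go([505,-100,270],psi=-93.16);snap('top','t17');snap('wrist','w18')"
```

```text
clock: 26.18
eef_pos: [463.3, -357.5, 284.2]
tool_rot: [[0.998, -0.055, -0.0], [-0.055, -0.998, 0.0], [-0.0, -0.0, -1.0]]
ft_force: [0.4, -0.2, -1.8]
grip_width: 27.0
t 26.18 pos [ 463.3 -357.5  284.2] F [ 0.4 -0.2 -1.8] w 27.0
[[0.998, -0.055, -0.0], [-0.055, -0.998, 0.0], [-0.0, -0.0, -1.0]]
q [-0.72   0.499  1.539  0.     1.104  0.906]
psi -93.16
GO [27.4, -259.4, 14.2] [-0.01, 0.01, 0.0] rows>= 6.3
```

View pics/t17.png

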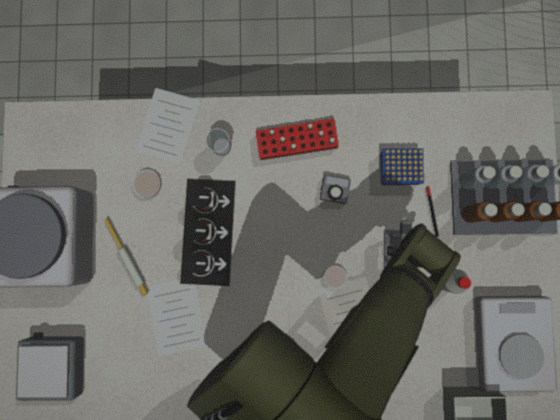

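View pics/w18.png

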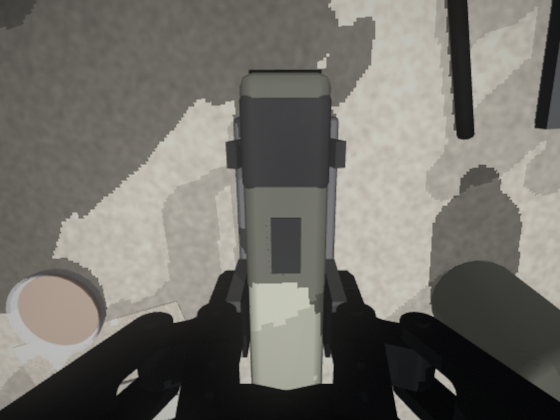

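```bash
python3 -m crank '[[[20,-200,10,0,0,0,0],[20,-200,10,0,0,0,0],[20,-200,10,0,0,0,0],[20,-200,10,0,0,0,0],[20,-200,10,0,0,0,0],[20,-200,10,0,0,0,0],[20,-200,10,0,0,0,0]]]'; python3 -c "
from h import *
now();go([522,5,250],psi=-3.5)"
```

```text
clock: 26.87
eef_pos: [494.6, -157.5, 273.7]
tool_rot: [[0.999, -0.052, -0.002], [-0.052, -0.999, 0.001], [-0.002, -0.001, -1.0]]
ft_force: [0.4, 0.3, -1.8]
grip_width: 27.3
t 26.87 pos [ 494.6 -157.5  273.7] F [ 0.4  0.3 -1.8] w 27.3
[[0.999, -0.052, -0.002], [-0.052, -0.999, 0.001], [-0.002, -0.001, -1.0]]
q [-0.379  0.383  1.74  -0.     1.02   1.244]
psi -92.99
GO [19.0, -163.7, 23.8] [-0.11, 0.06, -89.49] rows>= 12.5
```

```bash
python3 -m crank '[[[19,-163,20,0,0,-68,0],[19,-163,20,0,0,-68,0],[19,-163,20,0,0,-68,0],[19,-163,20,0,0,-68,0],[19,-163,20,0,0,-68,0],[19,-163,20,0,0,-68,0],[19,-163,20,0,0,-68,0],[19,-163,20,0,0,-68,0],[19,-163,20,0,0,-68,0],[19,-163,20,0,0,-68,0]]]'; python3 -c "
from h import *
now();go([522,5,250],psi=-3.5)"
```

```text
clock: 27.7
eef_pos: [522.5, 1.5, 254.0]
tool_rot: [[0.42, 0.908, -0.001], [0.908, -0.42, -0.0], [-0.001, -0.001, -1.0]]
ft_force: [-1.1, 0.7, -1.3]
grip_width: 27.2
t 27.7 pos [522.5   1.5 254. ] F [-1.1  0.7 -1.3] w 27.2
[[0.42, 0.908, -0.001], [0.908, -0.42, -0.0], [-0.001, -0.001, -1.0]]
q [-0.067  0.419  1.743 -0.     0.981  0.366]
psi -24.83
GO [2.9, -1.9, 4.0] [-0.07, 0.02, -21.33] rows>= 3.0
```

```bash
python3 -m crank '[[[0,0,4,0,0,-20,0],[0,0,4,0,0,-20,0],[0,0,4,0,0,-20,0],[0,0,4,0,0,-20,0],[0,0,4,0,0,-20,0],[0,0,4,0,0,-20,0],[0,0,4,0,0,-20,0]]]'; python3 -c "
from h import *
now();go([520.8,32.1,200.4],psi=-3.5);snap('wrist','w19')
ov('w19','w19o',[((532.3,219.8,112),30,-93.5),((626.7,214,94),30,-93.5),((437.6,225.6,76),30,-93.5)],None,1.4)"
```

```text
clock: 28.28
eef_pos: [522.5, 2.4, 250.7]
tool_rot: [[0.093, 0.996, -0.0], [0.996, -0.093, -0.0], [-0.0, -0.0, -1.0]]
ft_force: [0.9, 0.1, -1.9]
grip_width: 27.0
t 28.28 pos [522.5   2.4 250.7] F [ 0.9  0.1 -1.9] w 27.0
[[0.093, 0.996, -0.0], [0.996, -0.093, -0.0], [-0.0, -0.0, -1.0]]
q [-0.066  0.424  1.745 -0.     0.973  0.027]
psi -5.33
GO [29.4, -4.4, 50.3] [-0.01, 0.0, -1.83] rows>= 1.4
```

View pics/w19o.png

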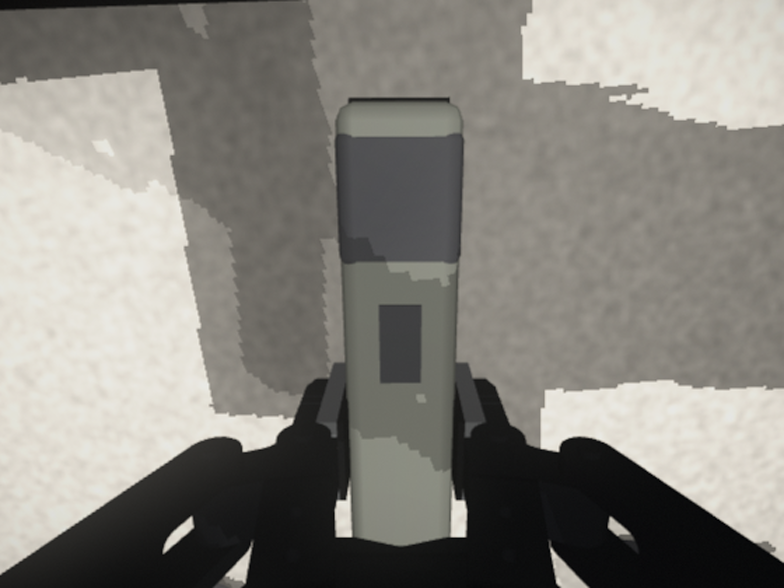

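```bash
python3 -m crank '[[[29,-4.4,25,0,0,-1.8,0],[29,-4.4,40,0,0,-1.8,0],[29,-4.4,50,0,0,-1.8,0],[29,-4.4,50,0,0,-1.8,0],[29,-4.4,50,0,0,-1.8,0],[29,-4.4,50,0,0,-1.8,0]]]'; python3 -c "
from h import *
now();go([520.8,32.1,200.4],psi=-3.5);snap('side','s20');snap('top','t20')
its=[((532.3,219.8,112),30,-93.5),((626.7,214,94),30,-93.5),((437.6,225.6,76),30,-93.5)]
ov('s20','s20o',its,(130,130,380,320),3); ov('t20','t20o',its,(170,165,360,305),4)"
```

```text
clock: 28.83
eef_pos: [521.0, 31.5, 201.7]
tool_rot: [[0.06, 0.998, 0.001], [0.998, -0.06, -0.0], [-0.0, 0.001, -1.0]]
ft_force: [0.4, 0.8, -1.1]
grip_width: 26.8
t 28.83 pos [521.   31.5 201.7] F [ 0.4  0.8 -1.1] w 26.8
[[0.06, 0.998, 0.001], [0.998, -0.06, -0.0], [-0.0, 0.001, -1.0]]
q [-0.01   0.504  1.767 -0.     0.869  0.05 ]
psi -3.42
GO [0.5, -0.2, 1.3] [0.07, -0.0, 0.08] rows>= 0.0
```

View pics/s20o.png

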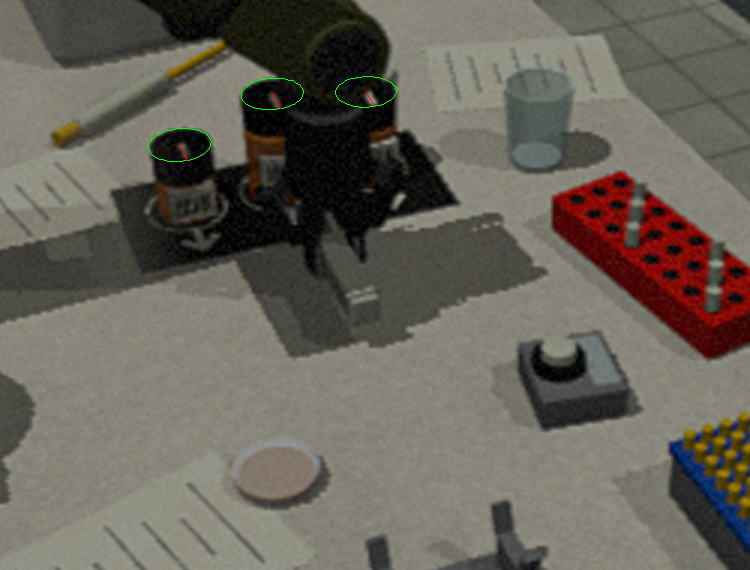

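View pics/t20o.png

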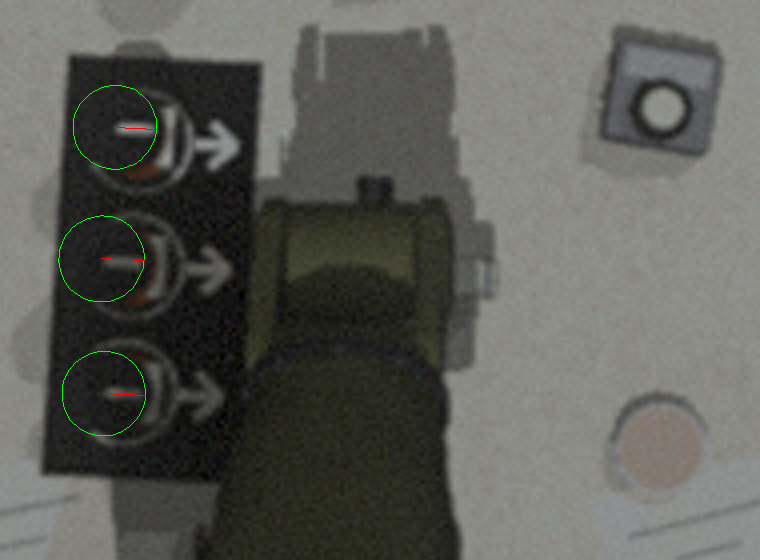

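```bash
H='[[[0,0,0,0,0,0,0],[0,0,0,0,0,0,0],[0,0,0,0,0,0,0],[0,0,0,0,0,0,0],[0,0,0,0,0,0,0],[0,0,0,0,0,0,0],[0,0,0,0,0,0,0],[0,0,0,0,0,0,0],[0,0,0,0,0,0,0],[0,0,0,0,0,0,0]]]'
python3 -m crank '[[[0,0,0.6,0,0,0,0],[0,0,1.2,0,0,0,0],[0,0,1.2,0,0,0,0],[0,0,1.2,0,0,0,0],[0,0,1.2,0,0,0,0],[0,0,1.2,0,0,0,0]]]'
python3 -m crank '[[[0,0,0,0,0,0,0],[0,0,0,0,0,0,0],[0,0,0,0,0,0,0],[0,0,0,0,0,0,0],[0,0,0,0,0,0,0],[0,0,0,0,0,0,0],[0,0,0,0,0,0,0],[0,0,0,0,0,0,0],[0,0,0,0,0,0,0],[0,0,0,0,0,0,0]]]'
python3 -m crank '[[[0,0,0,0,0,0,0],[0,0,0,0,0,0,0],[0,0,0,0,0,0,0],[0,0,0,0,0,0,0],[0,0,0,0,0,0,0],[0,0,0,0,0,0,0],[0,0,0,0,0,0,0],[0,0,0,0,0,0,0],[0,0,0,0,0,0,0],[0,0,0,0,0,0,0]]]'
python3 -m crank '[[[0,0,0,0,0,0,0],[0,0,0,0,0,0,0],[0,0,0,0,0,0,0],[0,0,0,0,0,0,0],[0,0,0,0,0,0,0],[0,0,0,0,0,0,0],[0,0,0,0,0,0,0],[0,0,0,0,0,0,0],[0,0,0,0,0,0,0],[0,0,0,0,0,0,0]]]'
python3 -m crank '[[[0,0,0,0,0,0,0],[0,0,0,0,0,0,0],[0,0,0,0,0,0,0],[0,0,0,0,0,0,0],[0,0,0,0,0,0,0],[0,0,0,0,0,0,0],[0,0,0,0,0,0,0],[0,0,0,0,0,0,0],[0,0,0,0,0,0,0],[0,0,0,0,0,0,0]]]'
python3 -m crank '[[[0,0,0,0,0,0,0],[0,0,0,0,0,0,0],[0,0,0,0,0,0,0],[0,0,0,0,0,0,0],[0,0,0,0,0,0,0],[0,0,0,0,0,0,0],[0,0,0,0,0,0,0],[0,0,0,0,0,0,0],[0,0,0,0,0,0,0],[0,0,0,0,0,0,0]]]'
python3 -m crank '[[[0,0,0,0,0,0,0],[0,0,0,0,0,0,0],[0,0,0,0,0,0,0],[0,0,0,0,0,0,0],[0,0,0,0,0,0,0],[0,0,0,0,0,0,0],[0,0,0,0,0,0,0],[0,0,0,0,0,0,0],[0,0,0,0,0,0,0],[0,0,0,0,0,0,0]]]'
python3 -c "
from h import *
now();snap('wrist','w21')
its=[((532.3,219.8,112),30,-93.5),((626.7,214,94),30,-93.5),((437.6,225.6,76),30,-93.5)]
snap('side','s21');snap('top','t21');ov('t21','t21o',its,(170,165,360,305),4);ov('s21','s21o',its,(130,130,380,320),3)"
```

```text
clock: 29.43
eef_pos: [520.7, 32.0, 199.7]
tool_rot: [[0.059, 0.998, -0.0], [0.998, -0.059, 0.0], [0.0, -0.0, -1.0]]
ft_force: [0.3, 0.4, -1.9]
grip_width: 27.2
clock: 30.27
eef_pos: [520.6, 32.0, 199.7]
tool_rot: [[0.059, 0.998, -0.0], [0.998, -0.059, -0.0], [-0.0, -0.0, -1.0]]
ft_force: [0.2, 0.0, -0.9]
grip_width: 27.1
clock: 31.1
eef_pos: [520.6, 32.0, 199.7]
tool_rot: [[0.059, 0.998, 0.0], [0.998, -0.059, 0.0], [0.0, 0.0, -1.0]]
ft_force: [-0.2, 0.1, -1.3]
grip_width: 27.4
clock: 31.93
eef_pos: [520.7, 32.0, 199.7]
tool_rot: [[0.059, 0.998, 0.0], [0.998, -0.059, 0.0], [0.0, 0.0, -1.0]]
ft_force: [0.3, 0.4, -1.7]
grip_width: 26.8
clock: 32.77
eef_pos: [520.7, 32.0, 199.7]
tool_rot: [[0.059, 0.998, 0.0], [0.998, -0.059, -0.0], [-0.0, 0.0, -1.0]]
ft_force: [0.5, 0.0, -1.4]
grip_width: 26.9
clock: 33.6
eef_pos: [520.7, 32.0, 199.7]
tool_rot: [[0.059, 0.998, 0.0], [0.998, -0.059, 0.0], [0.0, 0.0, -1.0]]
ft_force: [-1.0, 0.2, -1.4]
grip_width: 27.3
clock: 34.43
eef_pos: [520.6, 32.0, 199.7]
tool_rot: [[0.059, 0.998, 0.0], [0.998, -0.059, 0.0], [0.0, 0.0, -1.0]]
ft_force: [0.0, -0.8, -2.1]
grip_width: 27.4
t 34.43 pos [520.6  32.  199.7] F [ 0.  -0.8 -2.1] w 27.4
[[0.059, 0.998, 0.0], [0.998, -0.059, 0.0], [0.0, 0.0, -1.0]]
q [-0.009  0.507  1.769  0.     0.866  0.05 ]
psi -3.36
```

View pics/w21.png

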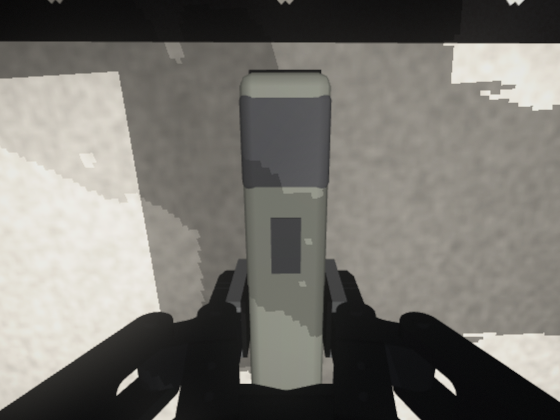

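View pics/s21o.png

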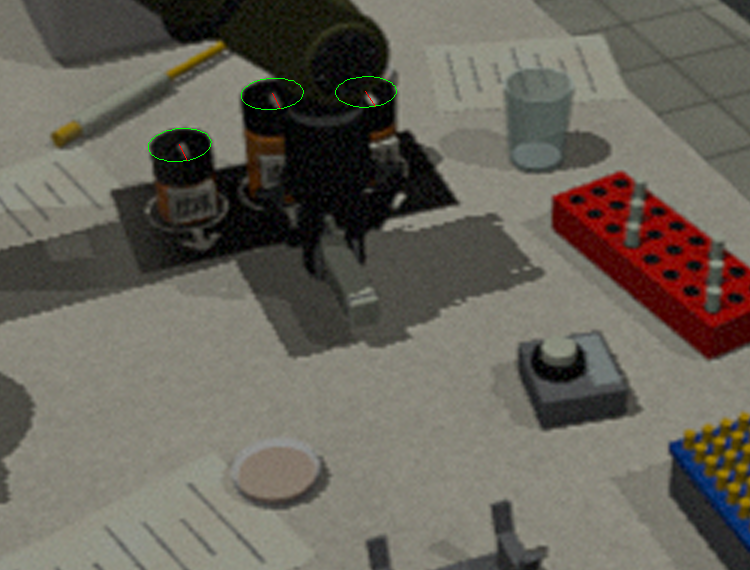

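View pics/t21o.png

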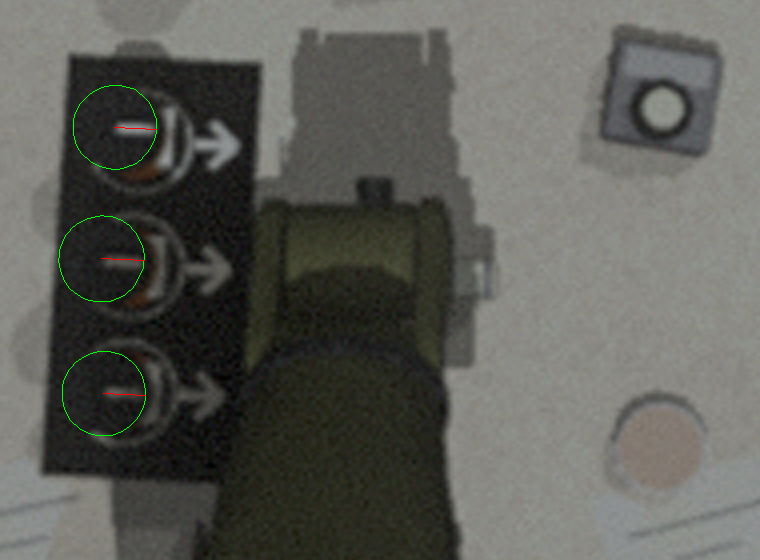

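```bash
python3 -c "
from h import *
go([615.2,26.3,191.6],psi=-3.5)"
```

```text
GO [-0.2, 94.7, 8.1] [0.0, 0.0, 0.14] rows>= 2.3
```

```bash
python3 -m crank '[[[-40,25,2,0,0,0,0],[-40,65,4,0,0,0,0],[-30,94.7,8,0,0,0,0],[-0.2,94.7,8,0,0,0.1,0],[-0.2,94.7,8,0,0,0.1,0],[-0.2,94.7,8,0,0,0.1,0],[-0.2,94.7,8,0,0,0.1,0],[-0.2,94.7,8,0,0,0.1,0]]]';python3 -c "
from h import *
now();go([615.2,26.3,191.4],psi=-3.5);snap('wrist','w22');
its=[((532.3,219.8,112),30,-93.5),((626.7,214,94),30,-93.5),((437.6,225.6,76),30,-93.5)]
snap('side','s22');ov('s22','s22o',its,(130,130,380,320),3)"
```

```text
clock: 35.25
eef_pos: [614.9, 25.8, 191.8]
tool_rot: [[0.061, 0.998, -0.0], [0.998, -0.061, -0.0], [-0.0, -0.0, -1.0]]
ft_force: [1.0, -0.2, -1.2]
grip_width: 27.1
t 35.25 pos [614.9  25.8 191.8] F [ 1.  -0.2 -1.2] w 27.1
[[0.061, 0.998, -0.0], [0.998, -0.061, -0.0], [-0.0, -0.0, -1.0]]
q [-0.018  0.685  1.487 -0.     0.97   0.043]
psi -3.48
GO [0.6, 0.3, 0.4] [-0.0, 0.01, 0.02] rows>= 0.0
```

View pics/s22o.png

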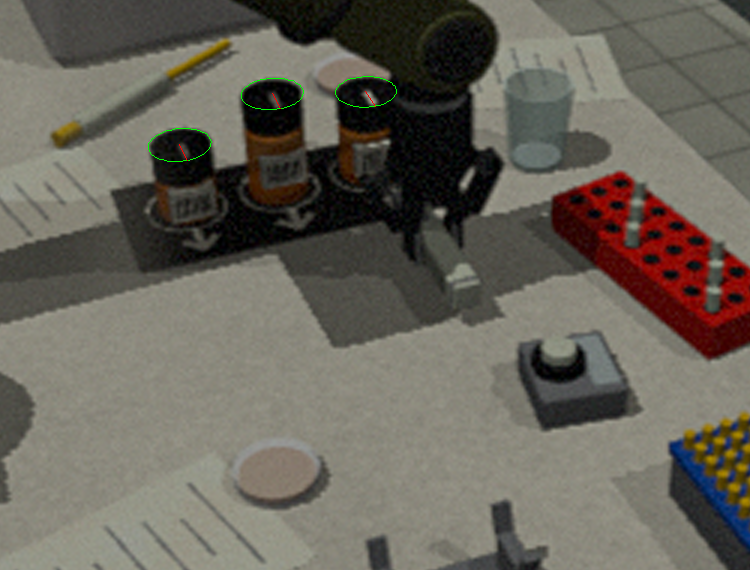

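View pics/w22.png

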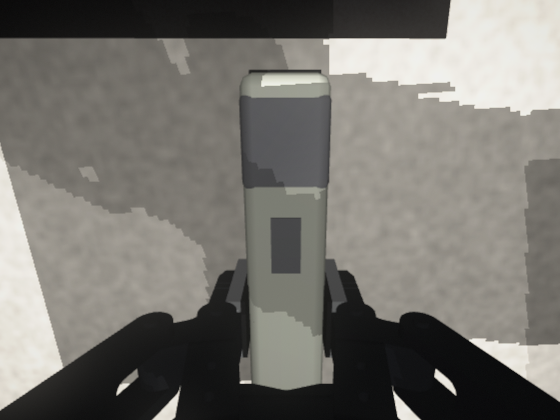

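Good; hold for over 5 s.

```bash
python3 -m crank '[[[0,0,0,0,0,0,0],[0,0,0,0,0,0,0],[0,0,0,0,0,0,0],[0,0,0,0,0,0,0],[0,0,0,0,0,0,0],[0,0,0,0,0,0,0],[0,0,0,0,0,0,0],[0,0,0,0,0,0,0],[0,0,0,0,0,0,0],[0,0,0,0,0,0,0]]]' | grep pos
python3 -m crank '[[[0,0,0,0,0,0,0],[0,0,0,0,0,0,0],[0,0,0,0,0,0,0],[0,0,0,0,0,0,0],[0,0,0,0,0,0,0],[0,0,0,0,0,0,0],[0,0,0,0,0,0,0],[0,0,0,0,0,0,0],[0,0,0,0,0,0,0],[0,0,0,0,0,0,0]]]' | grep pos
python3 -m crank '[[[0,0,0,0,0,0,0],[0,0,0,0,0,0,0],[0,0,0,0,0,0,0],[0,0,0,0,0,0,0],[0,0,0,0,0,0,0],[0,0,0,0,0,0,0],[0,0,0,0,0,0,0],[0,0,0,0,0,0,0],[0,0,0,0,0,0,0],[0,0,0,0,0,0,0]]]' | grep pos
python3 -m crank '[[[0,0,0,0,0,0,0],[0,0,0,0,0,0,0],[0,0,0,0,0,0,0],[0,0,0,0,0,0,0],[0,0,0,0,0,0,0],[0,0,0,0,0,0,0],[0,0,0,0,0,0,0],[0,0,0,0,0,0,0],[0,0,0,0,0,0,0],[0,0,0,0,0,0,0]]]' | grep pos
python3 -m crank '[[[0,0,0,0,0,0,0],[0,0,0,0,0,0,0],[0,0,0,0,0,0,0],[0,0,0,0,0,0,0],[0,0,0,0,0,0,0],[0,0,0,0,0,0,0],[0,0,0,0,0,0,0],[0,0,0,0,0,0,0],[0,0,0,0,0,0,0],[0,0,0,0,0,0,0]]]' | grep pos
python3 -m crank '[[[0,0,0,0,0,0,0],[0,0,0,0,0,0,0],[0,0,0,0,0,0,0],[0,0,0,0,0,0,0],[0,0,0,0,0,0,0],[0,0,0,0,0,0,0],[0,0,0,0,0,0,0],[0,0,0,0,0,0,0],[0,0,0,0,0,0,0],[0,0,0,0,0,0,0]]]' | grep -E 'pos|wid'
python3 -c "
from h import *
now();snap('wrist','w23')
its=[((532.3,219.8,112),30,-93.5),((626.7,214,94),30,-93.5),((437.6,225.6,76),30,-93.5)]
snap('side','s23');snap('top','t23');ov('t23','t23o',its,(170,165,360,305),4);ov('s23','s23o',its,(130,130,380,320),3)
go([426,37.9,182.6],psi=-3.5)"
```

```text
eef_pos: [615.2, 26.3, 191.7]
eef_pos: [615.2, 26.3, 191.7]
eef_pos: [615.2, 26.3, 191.7]
eef_pos: [615.2, 26.3, 191.7]
eef_pos: [615.2, 26.3, 191.7]
eef_pos: [615.2, 26.3, 191.7]
grip_width: 27.1
t 40.35 pos [615.2  26.3 191.7] F [-0.3 -0.4 -1.4] w 27.1
[[0.06, 0.998, 0.0], [0.998, -0.06, 0.0], [0.0, 0.0, -1.0]]
q [-0.017  0.685  1.486  0.     0.971  0.044]
psi -3.46
GO [0.2, -189.5, 9.1] [0.0, -0.0, 0.04] rows>= 4.6
```

View pics/w23.png

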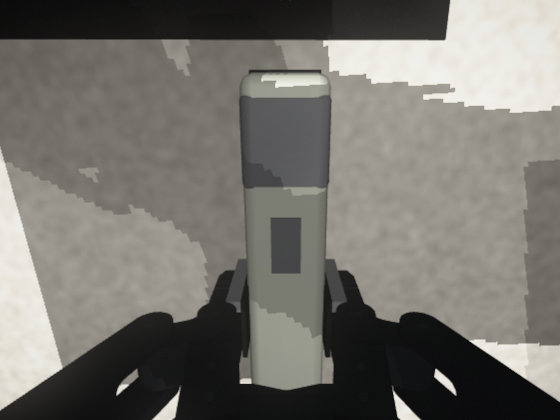

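View pics/s23o.png

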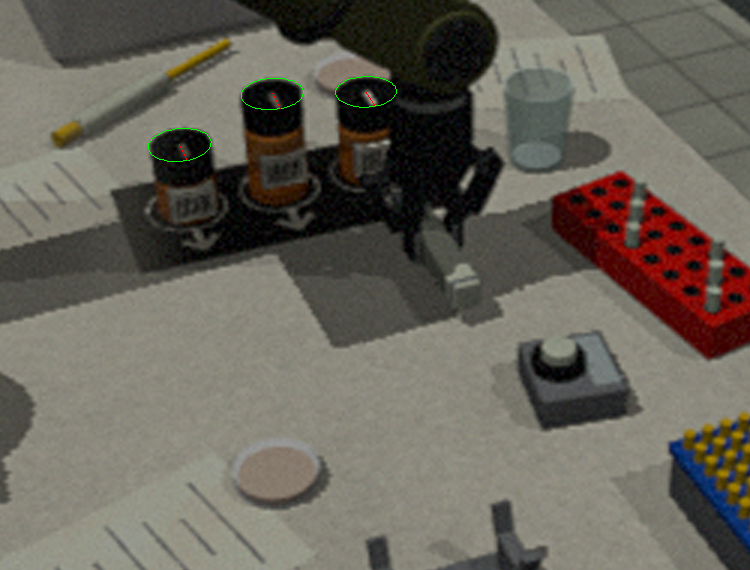

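View pics/t23o.png

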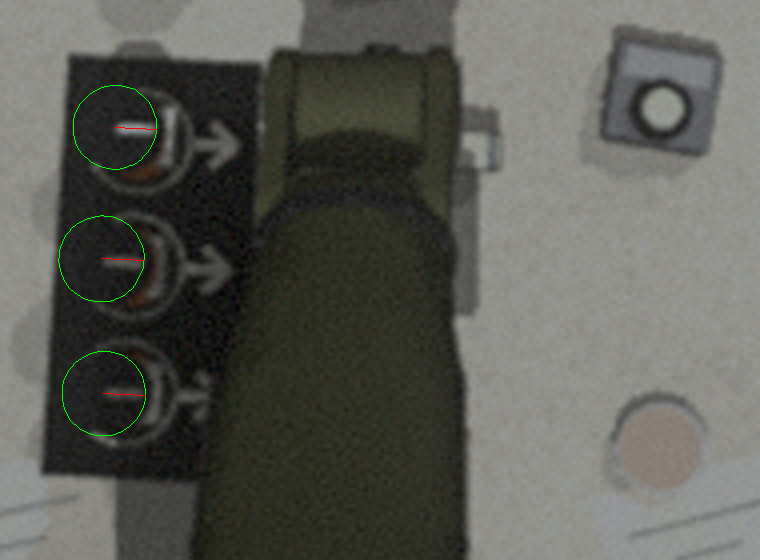

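```bash
python3 -m crank '[[[-40,0,0,0,0,0,0],[-50,-40,0,0,0,0,0],[-50,-80,0,0,0,0,0],[-50,-120,0,0,0,0,0],[-50,-160,0,0,0,0,0],[-45,-189.5,2,0,0,0,0],[-15,-189.5,6,0,0,0,0],[0.2,-189.5,9,0,0,0,0],[0.2,-189.5,9,0,0,0,0],[0.2,-189.5,9,0,0,0,0]]]';
python3 -m crank '[[[0,0,0,0,0,0,0],[0,0,0,0,0,0,0],[0,0,0,0,0,0,0]]]'; python3 -c "
from h import *
go([426.1,37.9,182.5],psi=-3.5);snap('wrist','w24');
its=[((532.3,219.8,112),30,-93.5),((626.7,214,94),30,-93.5),((437.6,225.6,76),30,-93.5)]
snap('side','s24');ov('s24','s24o',its,(130,130,380,320),3)"
```

```text
clock: 41.33
eef_pos: [426.1, 38.3, 182.8]
tool_rot: [[0.059, 0.998, 0.0], [0.998, -0.059, -0.0], [-0.0, 0.0, -1.0]]
ft_force: [0.3, 1.0, -0.1]
grip_width: 27.0
clock: 41.58
eef_pos: [426.2, 37.4, 182.8]
tool_rot: [[0.061, 0.998, 0.0], [0.998, -0.061, -0.0], [0.0, 0.0, -1.0]]
ft_force: [0.4, 0.5, -0.9]
grip_width: 27.5
GO [0.5, -0.1, 0.3] [0.01, -0.0, -0.01] rows>= 0.0
```

View pics/s24o.png

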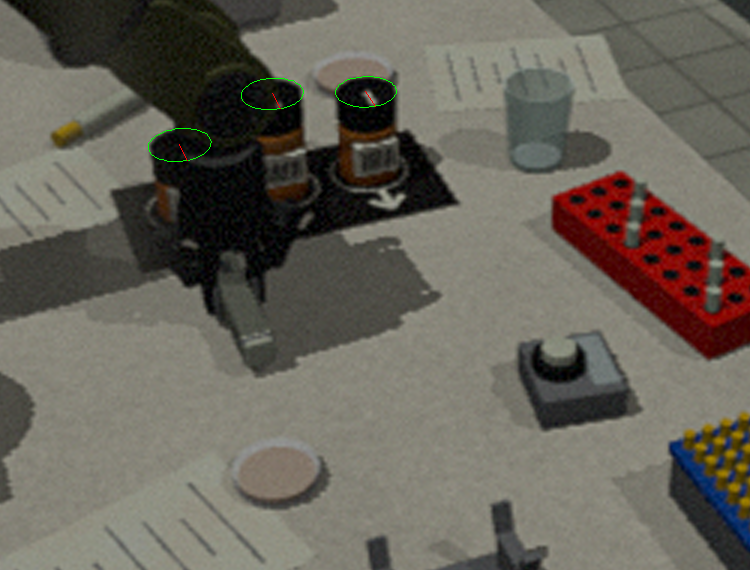

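View pics/w24.png

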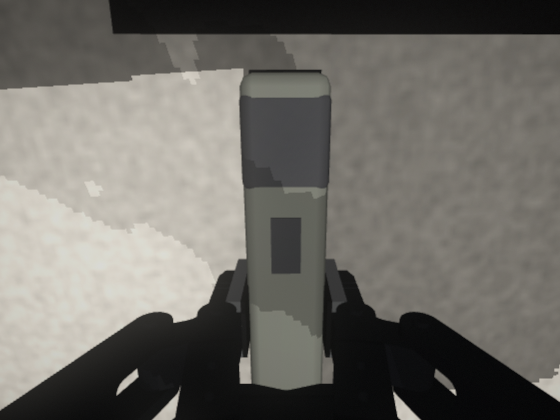

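```bash
python3 -m crank '[[[0,0,0,0,0,0,0],[0,0,0,0,0,0,0],[0,0,0,0,0,0,0],[0,0,0,0,0,0,0],[0,0,0,0,0,0,0],[0,0,0,0,0,0,0],[0,0,0,0,0,0,0],[0,0,0,0,0,0,0],[0,0,0,0,0,0,0],[0,0,0,0,0,0,0]]]' | grep pos
python3 -m crank '[[[0,0,0,0,0,0,0],[0,0,0,0,0,0,0],[0,0,0,0,0,0,0],[0,0,0,0,0,0,0],[0,0,0,0,0,0,0],[0,0,0,0,0,0,0],[0,0,0,0,0,0,0],[0,0,0,0,0,0,0],[0,0,0,0,0,0,0],[0,0,0,0,0,0,0]]]' | grep pos
python3 -m crank '[[[0,0,0,0,0,0,0],[0,0,0,0,0,0,0],[0,0,0,0,0,0,0],[0,0,0,0,0,0,0],[0,0,0,0,0,0,0],[0,0,0,0,0,0,0],[0,0,0,0,0,0,0],[0,0,0,0,0,0,0],[0,0,0,0,0,0,0],[0,0,0,0,0,0,0]]]' | grep pos
python3 -m crank '[[[0,0,0,0,0,0,0],[0,0,0,0,0,0,0],[0,0,0,0,0,0,0],[0,0,0,0,0,0,0],[0,0,0,0,0,0,0],[0,0,0,0,0,0,0],[0,0,0,0,0,0,0],[0,0,0,0,0,0,0],[0,0,0,0,0,0,0],[0,0,0,0,0,0,0]]]' | grep pos
python3 -m crank '[[[0,0,0,0,0,0,0],[0,0,0,0,0,0,0],[0,0,0,0,0,0,0],[0,0,0,0,0,0,0],[0,0,0,0,0,0,0],[0,0,0,0,0,0,0],[0,0,0,0,0,0,0],[0,0,0,0,0,0,0],[0,0,0,0,0,0,0],[0,0,0,0,0,0,0]]]' | grep pos
python3 -m crank '[[[0,0,0,0,0,0,0],[0,0,0,0,0,0,0],[0,0,0,0,0,0,0],[0,0,0,0,0,0,0],[0,0,0,0,0,0,0],[0,0,0,0,0,0,0],[0,0,0,0,0,0,0],[0,0,0,0,0,0,0],[0,0,0,0,0,0,0],[0,0,0,0,0,0,0]]]' | grep -E 'pos|wid'
python3 -c "
from h import *
now();snap('wrist','w25')
its=[((532.3,219.8,112),30,-93.5),((626.7,214,94),30,-93.5),((437.6,225.6,76),30,-93.5)]
snap('side','s25');snap('top','t25');ov('t25','t25o',its,(170,165,360,305),4);ov('s25','s25o',its,(130,130,380,320),3)"
```

```text
eef_pos: [426.0, 37.9, 182.7]
eef_pos: [426.0, 37.9, 182.7]
eef_pos: [426.0, 37.9, 182.7]
eef_pos: [426.0, 37.9, 182.7]
eef_pos: [426.0, 37.9, 182.7]
eef_pos: [426.0, 37.9, 182.7]
grip_width: 27.2
t 46.68 pos [426.   37.9 182.7] F [-0.7 -0.2 -0.7] w 27.2
[[0.06, 0.998, -0.0], [0.998, -0.06, 0.0], [0.0, -0.0, -1.0]]
q [0.003 0.382 2.029 0.    0.73  0.063]
psi -3.46
```

View pics/w25.png

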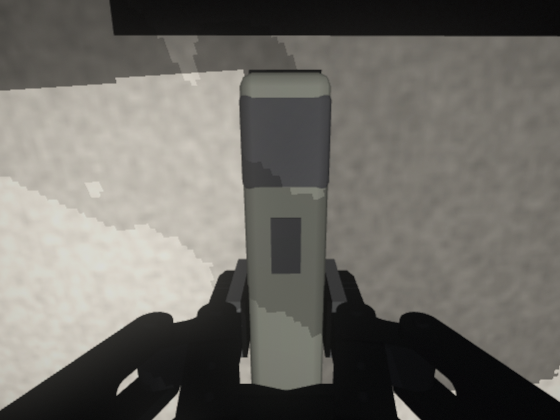

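View pics/t25o.png

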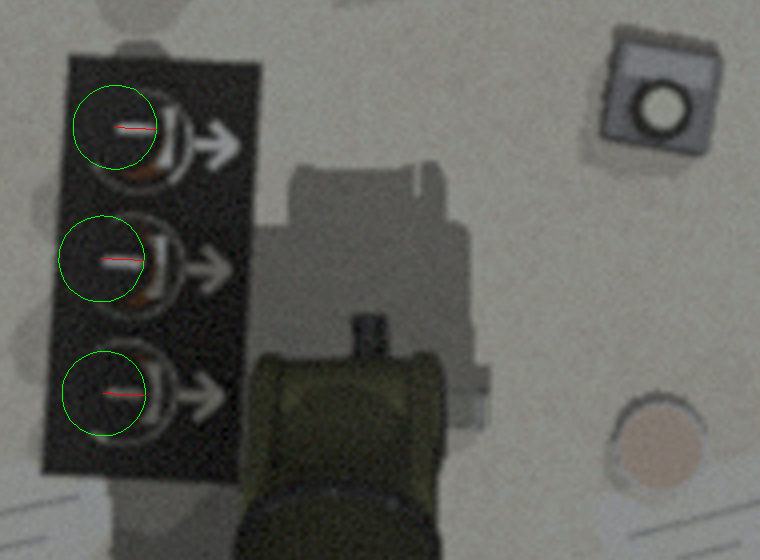

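```bash
python3 -m crank '[[[-20,0,-30,0,0,0,0],[-20,0,-70,0,0,0,0],[-60,30,-100,0,0,0,0],[-100,60,-100,0,0,0,0],[-130,80,-100,0,0,0,0],[-130,80,-100,0,0,0,0]]]'; python3 -c "
from h import *
now();go([490,-150,282],psi=-93.16)"
```

```text
clock: 47.33
eef_pos: [499.6, -100.1, 283.8]
tool_rot: [[0.062, 0.998, 0.003], [0.998, -0.062, -0.001], [-0.001, 0.003, -1.0]]
ft_force: [0.4, 0.8, -1.4]
grip_width: 27.1
t 47.33 pos [ 499.6 -100.1  283.8] F [ 0.4  0.8 -1.4] w 27.1
[[0.062, 0.998, 0.003], [0.998, -0.062, -0.001], [-0.001, 0.003, -1.0]]
q [-0.27   0.349  1.761 -0.     1.029 -0.207]
psi -3.55
GO [-50.4, -6.5, 1.8] [0.18, -0.09, 89.61] rows>= 12.5
```

```bash
python3 -m crank '[[[-45,-6,0,0,0,68,0],[-45,-6,0,0,0,68,0],[-45,-6,0,0,0,68,0],[-45,-6,0,0,0,68,0],[-45,-6,0,0,0,68,0],[-45,-6,0,0,0,68,0],[-45,-6,0,0,0,68,0],[-45,-6,0,0,0,68,0],[-45,-6,0,0,0,68,0],[-45,-6,0,0,0,68,0]]]'; python3 -c "
from h import *
now();go([463.6,-357.7,282],psi=-93.16)"
```

```text
clock: 48.17
eef_pos: [489.3, -141.2, 282.6]
tool_rot: [[0.95, 0.311, -0.0], [0.311, -0.95, 0.0], [-0.0, -0.0, -1.0]]
ft_force: [-0.1, 0.6, -0.3]
grip_width: 27.5
t 48.17 pos [ 489.3 -141.2  282.6] F [-0.1  0.6 -0.3] w 27.5
[[0.95, 0.311, -0.0], [0.311, -0.95, 0.0], [-0.0, -0.0, -1.0]]
q [-0.353  0.35   1.762  0.     1.03   0.901]
psi -71.87
GO [-91.8, 197.7, 0.5] [-0.01, 0.01, 21.29] rows>= 5.2
```

```bash
python3 -m crank '[[[-92,198,0,0,0,21.3,0],[-92,198,0,0,0,21.3,0],[-92,198,0,0,0,21.3,0],[-92,198,0,0,0,21.3,0],[-92,198,0,0,0,21.3,0],[-92,198,0,0,0,21.3,0],[-92,198,0,0,0,21.3,0],[-92,198,0,0,0,21.3,0],[-92,198,0,0,0,21.3,0],[-92,198,0,0,0,21.3,0]]]'; python3 -c "
from h import *
now();go([463.6,-357.7,215.4],psi=-93.16);snap('wrist','w26')"
```

```text
clock: 49.0
eef_pos: [465.5, -357.1, 282.7]
tool_rot: [[0.999, -0.047, -0.0], [-0.047, -0.999, 0.0], [-0.0, -0.0, -1.0]]
ft_force: [0.2, 0.1, -2.1]
grip_width: 27.3
t 49.0 pos [ 465.5 -357.1  282.7] F [ 0.2  0.1 -2.1] w 27.3
[[0.999, -0.047, -0.0], [-0.047, -0.999, 0.0], [-0.0, -0.0, -1.0]]
q [-0.717  0.504  1.536  0.     1.102  0.901]
psi -92.68
GO [-1.8, 0.7, 67.3] [-0.02, 0.01, 0.48] rows>= 1.6
```

View pics/w26.png

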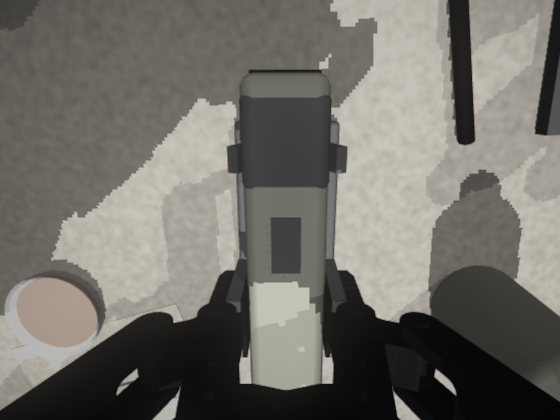

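Matches w18. Lower.

```bash
python3 -m crank '[[[-1.8,0.7,5,0,0,0.5,0],[-1.8,0.7,25,0,0,0.5,0],[-1.8,0.7,42,0,0,0.5,0],[-1.8,0.7,54,0,0,0.5,0],[-1.8,0.7,61,0,0,0.5,0],[-1.8,0.7,64,0,0,0.5,0],[-1.8,0.7,66,0,0,0.5,0],[-1.8,0.7,67,0,0,0.5,0],[-1.8,0.7,67,0,0,0.5,0],[-1.8,0.7,67,0,0,0.5,0]]]'; python3 -c "
from h import *
now();go([463.6,-357.7,215.4],psi=-93.16);snap('side','s27')
a=cv2.imread('pics/s27.png')[260:370,200:360]
cv2.imwrite('pics/s27c.png',cv2.resize(a,None,fx=5,fy=5,interpolation=cv2.INTER_CUBIC))"
```

```text
clock: 49.88
eef_pos: [463.3, -358.9, 216.3]
tool_rot: [[0.998, -0.057, 0.001], [-0.057, -0.998, -0.001], [0.001, 0.001, -1.0]]
ft_force: [0.4, -0.2, -1.8]
grip_width: 27.1
t 49.88 pos [ 463.3 -358.9  216.3] F [ 0.4 -0.2 -1.8] w 27.1
[[0.998, -0.057, 0.001], [-0.057, -0.998, -0.001], [0.001, 0.001, -1.0]]
q [-0.722  0.594  1.573  0.     0.974  0.906]
psi -93.26
GO [0.2, -1.2, 0.9] [0.04, -0.05, -0.1] rows>= 0.0
```

View pics/s27c.png

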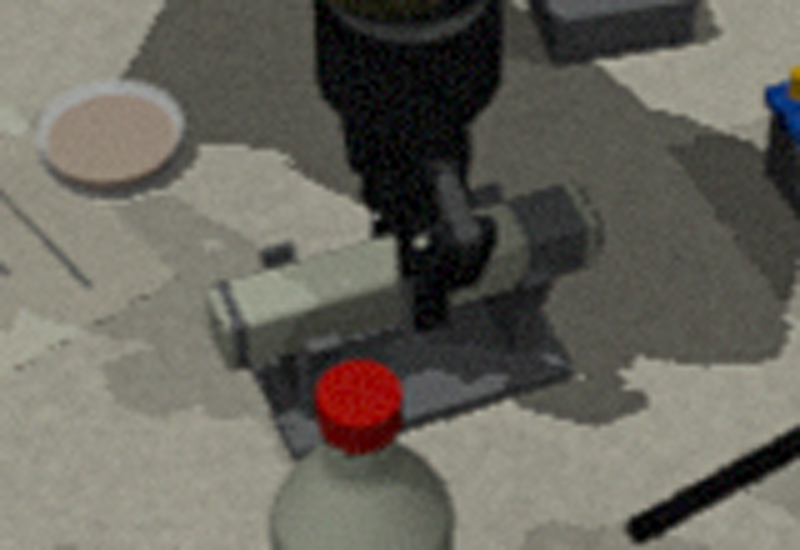

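```bash
python3 -m crank '[[[0.2,-1.2,0.5,0,0,0,0],[0.2,-1.2,1,0,0,0,0],[0.2,-1.2,1,0,0,0,0],[0.2,-1.2,1,0,0,0,0]]]'; python3 -m crank '[[[0,0,0,0,0,0,1],[0,0,0,0,0,0,1],[0,0,0,0,0,0,1],[0,0,0,0,0,0,1],[0,0,0,0,0,0,1],[0,0,0,0,0,0,1],[0,0,0,0,0,0,1],[0,0,0,0,0,0,1],[0,0,0,0,0,0,1],[0,0,0,0,0,0,1]]]';python3 -m crank '[[[0,0,-20,0,0,0,1],[0,0,-50,0,0,0,1],[0,0,-85,0,0,0,1],[0,0,-120,0,0,0,1],[0,0,-120,0,0,0,1],[0,0,-120,0,0,0,1]]]'; python3 -c "
from h import *
now();snap('wrist','w28');snap('side','s28');go([640,-181.5,300],psi=-93)
a=cv2.imread('pics/s28.png')[260:370,200:360]
cv2.imwrite('pics/s28c.png',cv2.resize(a,None,fx=5,fy=5,interpolation=cv2.INTER_CUBIC))"
```

```text
clock: 50.27
eef_pos: [463.6, -357.6, 215.3]
tool_rot: [[0.998, -0.057, 0.0], [-0.057, -0.998, -0.0], [0.0, 0.0, -1.0]]
ft_force: [-2.1, 1.8, 4.6]
grip_width: 27.2
clock: 51.1
eef_pos: [463.5, -357.6, 214.7]
tool_rot: [[0.998, -0.057, 0.0], [-0.057, -0.998, -0.0], [0.0, 0.0, -1.0]]
ft_force: [-0.5, -0.6, 0.7]
grip_width: 85.4
clock: 51.6
eef_pos: [463.6, -357.7, 336.7]
tool_rot: [[0.998, -0.057, 0.003], [-0.057, -0.998, -0.003], [0.003, 0.002, -1.0]]
ft_force: [-0.3, 0.1, -1.4]
grip_width: 85.3
t 51.6 pos [ 463.6 -357.7  336.7] F [-0.3  0.1 -1.4] w 85.3
[[0.998, -0.057, 0.003], [-0.057, -0.998, -0.003], [0.003, 0.002, -1.0]]
q [-0.72   0.439  1.495  0.     1.204  0.908]
psi -93.26
GO [166.4, -185.8, 33.8] [-0.04, 0.05, -0.26] rows>= 6.0
```

View pics/w28.png

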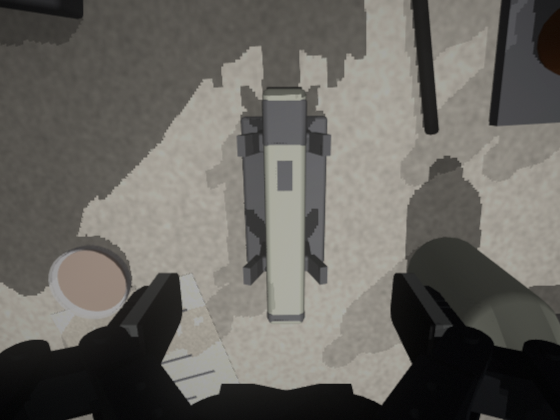

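View pics/s28.png

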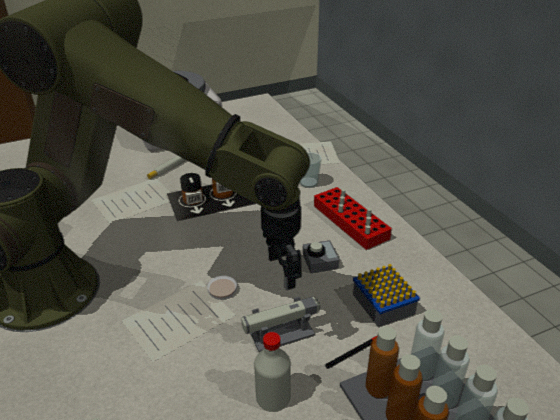

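```bash
python3 -m crank '[[[166,-186,34,0,0,0,0],[166,-186,34,0,0,0,0],[166,-186,34,0,0,0,0],[166,-186,34,0,0,0,0],[166,-186,34,0,0,0,0],[166,-186,34,0,0,0,0],[166,-186,34,0,0,0,0],[166,-186,34,0,0,0,0],[166,-186,34,0,0,0,0],[166,-186,34,0,0,0,0]]]'; python3 -c "
from h import *
now();snap('wrist','w29');snap('top','t29');ov('w29','w29o',[((640,-182,44),15,None)],(140,120,440,420),2)
its=[((532.3,219.8,112),30,-93.5),((626.7,214,94),30,-93.5),((437.6,225.6,76),30,-93.5)]
ov('t29','t29o',its,(170,165,360,305),4)"
```

```text
clock: 52.53
eef_pos: [639.2, -182.4, 300.1]
tool_rot: [[0.998, -0.058, -0.001], [-0.058, -0.998, 0.0], [-0.001, -0.0, -1.0]]
ft_force: [-0.5, 0.1, -0.7]
grip_width: 0.1
t 52.53 pos [ 639.2 -182.4  300.1] F [-0.5  0.1 -0.7] w 0.1
[[0.998, -0.058, -0.001], [-0.058, -0.998, 0.0], [-0.001, -0.0, -1.0]]
q [-0.333  0.647  1.265 -0.     1.231  1.296]
psi -93.32
```

View pics/w29o.png

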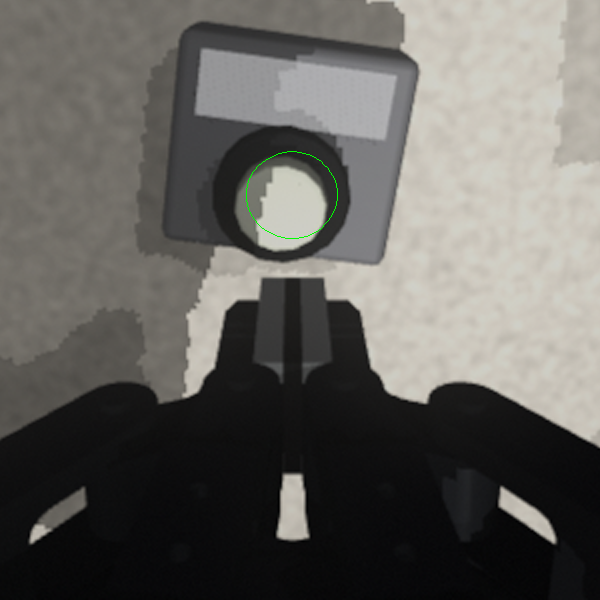

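View pics/t29o.png

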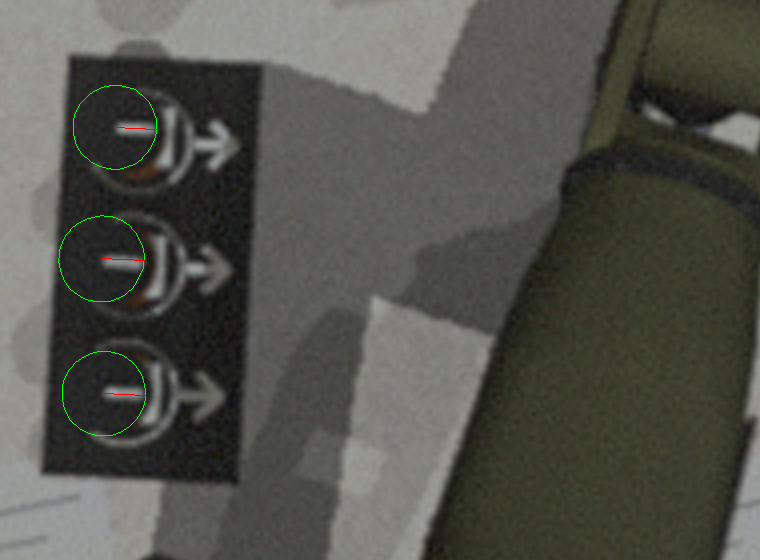

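```bash
python3 -c "
from h import *
for z in(42,46,50): print(px2w('w29',281,224,z), px2w('top0',335.75,192,z))
go([637,-178.5,240],psi=-93.3)"
```

```text
[ 634.95557402 -178.71829238   42.        ] [ 638.10982073 -181.91418211   42.        ]
[ 636.34652852 -178.85281135   46.        ] [ 637.63801195 -181.54883329   46.        ]
[ 637.73748301 -178.98733032   50.        ] [ 637.16620317 -181.18348446   50.        ]
GO [-2.4, -3.9, 60.8] [0.0, 0.0, -0.05] rows>= 1.5
```

```bash
python3 -m crank '[[[-2.2,-3,30,0,0,0,0],[-2.2,-3,50,0,0,0,0],[-2.2,-3,61,0,0,0,0],[-2.2,-3,66,0,0,0,0],[-2.2,-3,68,0,0,0,0],[-2.2,-3,68,0,0,0,0],[-2.2,-3,68,0,0,0,0]]]';python3 -c "
from h import *
now();snap('side','s30');snap('wrist','w30')
a=cv2.imread('pics/s30.png')[200:300,260:380]
cv2.imwrite('pics/s30c.png',cv2.resize(a,None,fx=6,fy=6,interpolation=cv2.INTER_CUBIC))"
```

```text
clock: 53.22
eef_pos: [638.0, -178.5, 233.9]
tool_rot: [[0.998, -0.057, 0.002], [-0.057, -0.998, -0.001], [0.002, 0.0, -1.0]]
ft_force: [0.6, -0.5, -0.7]
grip_width: 0.3
t 53.22 pos [ 638.  -178.5  233.9] F [ 0.6 -0.5 -0.7] w 0.3
[[0.998, -0.057, 0.002], [-0.057, -0.998, -0.001], [0.002, 0.0, -1.0]]
q [-0.328  0.717  1.315  0.     1.108  1.3  ]
psi -93.27
```

View pics/s30c.png

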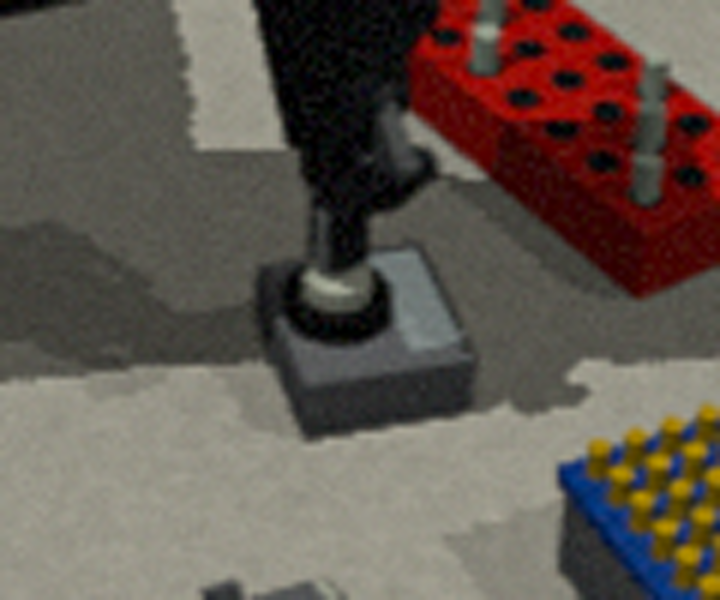

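View pics/w30.png

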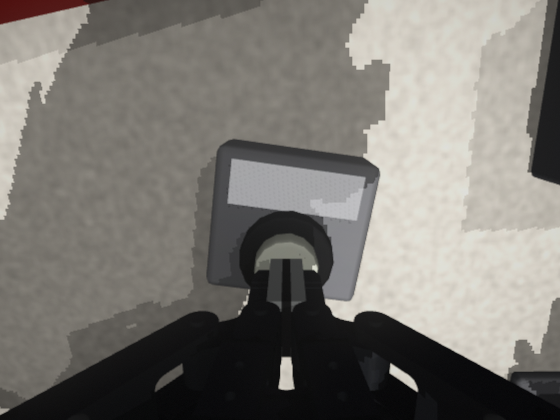

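```bash
python3 -m crank '[[[0,0,4,0,0,0,0],[0,0,8,0,0,0,0],[0,0,8,0,0,0,0],[0,0,8,0,0,0,0]]]'; python3 -m crank '[[[0,0,2,0,0,0,0],[0,0,2,0,0,0,0],[0,0,2,0,0,0,0]]]'; python3 -m crank '[[[0,0,2,0,0,0,0],[0,0,2,0,0,0,0],[0,0,2,0,0,0,0]]]'
```

```text
clock: 53.65
eef_pos: [638.0, -178.3, 225.0]
tool_rot: [[0.998, -0.057, 0.001], [-0.057, -0.998, -0.0], [0.001, 0.0, -1.0]]
ft_force: [1.8, 0.2, 3.6]
grip_width: 0.3
clock: 53.9
eef_pos: [637.9, -178.3, 223.5]
tool_rot: [[0.998, -0.057, 0.001], [-0.057, -0.998, -0.0], [0.001, 0.0, -1.0]]
ft_force: [-0.7, -0.3, 8.6]
grip_width: 0.2
clock: 54.15
eef_pos: [638.0, -178.3, 223.2]
tool_rot: [[0.998, -0.057, 0.002], [-0.057, -0.998, -0.001], [0.002, 0.001, -1.0]]
ft_force: [-8.6, 2.8, 22.8]
grip_width: 0.1
```

```bash
python3 -m crank '[[[0,0,-0.5,0,0,0,0],[0,0,-0.5,0,0,0,0],[0,0,-0.5,0,0,0,0],[0,0,-0.5,0,0,0,0],[0,0,-0.5,0,0,0,0],[0,0,-0.5,0,0,0,0]]]'; python3 -m crank '[[[0,0,-20,0,0,0,0],[0,0,-50,0,0,0,0],[0,0,-90,0,0,0,0],[0,0,-130,0,0,0,0],[0,0,-150,0,0,0,0],[0,0,-150,0,0,0,0],[0,0,-150,0,0,0,0]]]'; python3 -c "
from h import *
now();go([560,60,400],psi=-93.3)"
```

```text
clock: 54.65
eef_pos: [638.0, -178.3, 223.2]
tool_rot: [[0.998, -0.057, 0.001], [-0.057, -0.998, -0.001], [0.002, 0.0, -1.0]]
ft_force: [-6.3, 1.5, 19.6]
grip_width: 0.0
clock: 55.23
eef_pos: [637.6, -178.2, 371.7]
tool_rot: [[0.998, -0.057, 0.001], [-0.057, -0.998, -0.0], [0.001, 0.0, -1.0]]
ft_force: [0.4, -0.3, -1.4]
grip_width: 0.1
t 55.23 pos [ 637.6 -178.2  371.7] F [ 0.4 -0.3 -1.4] w 0.1
[[0.998, -0.057, 0.001], [-0.057, -0.998, -0.0], [0.001, 0.0, -1.0]]
q [-0.328  0.578  1.203 -0.     1.36   1.3  ]
psi -93.25
GO [-91.0, -233.4, -28.4] [0.01, -0.05, 0.05] rows>= 6.0
```

```bash
python3 -m crank '[[[-120,-300,-90,0,0,0,0],[-120,-300,-90,0,0,0,0],[-120,-300,-90,0,0,0,0],[-120,-300,-90,0,0,0,0],[-120,-300,-90,0,0,0,0],[-120,-300,-90,0,0,0,0],[-120,-300,-90,0,0,0,0],[-120,-300,-90,0,0,0,0],[-120,-300,-90,0,0,0,0],[-120,-300,-90,0,0,0,0]]]'; python3 -c "
from h import *
now();snap('wrist','w31');snap('side','s31');snap('top','t31')
its=[((532.3,219.8,112),30,-93.5),((626.7,214,94),30,-93.5),((437.6,225.6,76),30,-93.5)]
ov('w31','w31o',its,None,1.4)"
```

```text
clock: 56.07
eef_pos: [534.5, 129.8, 460.1]
tool_rot: [[0.999, -0.054, -0.002], [-0.054, -0.999, -0.0], [-0.002, 0.0, -1.0]]
ft_force: [0.0, -0.9, -0.1]
grip_width: -0.2
t 56.07 pos [534.5 129.8 460.1] F [ 0.  -0.9 -0.1] w -0.2
[[0.999, -0.054, -0.002], [-0.054, -0.999, -0.0], [-0.002, 0.0, -1.0]]
q [0.172 0.264 1.438 0.    1.441 1.796]
psi -93.07
```

View pics/w31o.png

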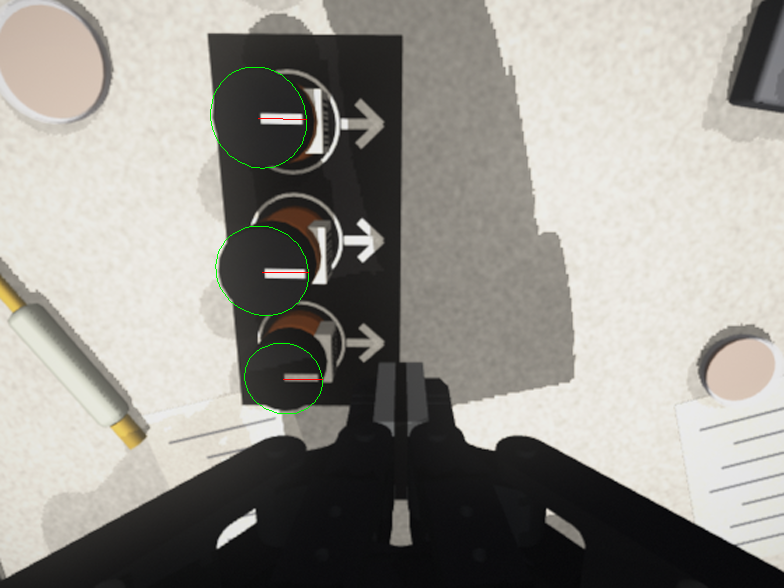

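View pics/s31.png

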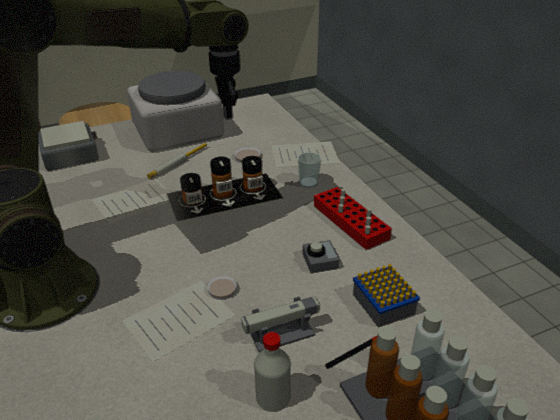

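View pics/t31.png

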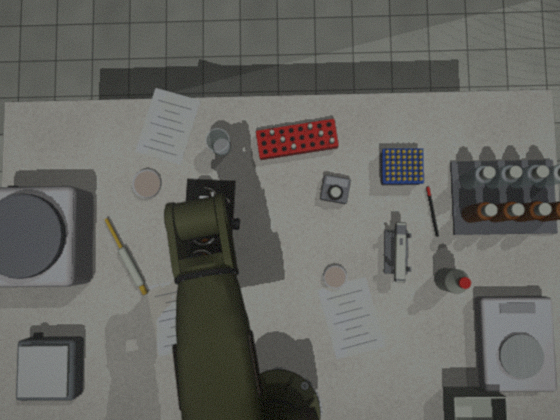

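```bash
python3 -m crank '[[[0,0,0,0,0,0,0],[0,0,0,0,0,0,0],[0,0,0,0,0,0,0]]]'; python3 -c "
from h import *
print(ctrl.close_job()); now()"
```

```text
clock: 56.47
eef_pos: [535.3, 127.3, 460.7]
tool_rot: [[0.998, -0.058, -0.001], [-0.058, -0.998, -0.0], [-0.001, 0.0, -1.0]]
ft_force: [0.0, 0.3, 0.2]
grip_width: -0.1
the job is handed in; nothing more can be done
None
the job is handed in; nothing more can be done
```

The job is done and handed in at about 56 s; handing in reports no verdict.

- **Jars:** all three were present. The middle jar stands in bay 2, the tall one in bay 1 and the short one in bay 0. In the last pictures each jar matched its expected outline in the bay, and the label stripes lay along the arrows (about −93.5°).
- **Reading:** I read tall, then middle, then short. Each time the nose was about 70 mm in front of the label, at the label's height, and held still for about 5 s. The aim comes from my computed poses, because no camera could see the nose and label together.
- **Reader and button:** the reader lies back in its rest as it started. The button went down to its stop at about 20 N, well past its 5 N spring, and then I released it.
- **Other things:** in the last pictures nothing else on the bench had visibly moved. I noticed no knocked jar or slackened grip.

The top and wrist cameras disagreed by about 3–5 mm. I relied on the wrist camera for placing the jars, and overlays on the printed bay circles confirmed the placings. The button was located from both cameras.

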